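# Zero the microscope stage and hold the slide carrier against its stop

### The job

Get the measuring stage ready for its zero picture: wind its black knob back (clockwise seen from above) to the zero stop, then take the slide carrier with the blue grip, lay it flat on the stage and push it in under the steel lip, past the drag of the brass spring clip, until it is fully home against the stop. Finish while still holding it there with a firm, steady push of about 10 newtons (the picture is taken while you hold it; do not let go), with the knob still at zero. Leave the orange carrier and everything else on the bench alone.

Things in the scene. Friction and masses are not known exactly. Their poses are not given: they have to be found in the camera images.
- stage_knob (a joint): Black knurled drive knob of the measuring stage: a drum 38 mm across, 26 mm tall, upright axis, white index line. Value in rad from the hard zero stop, 0 to 1.7, growing counterclockwise from above; turn clockwise to reach 0. Starts at 0.7 to 1.4. It stays where left (0.05 N m of friction) and drives the carriage along the stage's +y, 12 mm per rad, as the value grows.
- knob_top (a point): Centre of the knob's flat top, on its axis, 101 mm above the bench. The drum reaches 26 mm down from here to a square aluminium housing (52 mm wide, its top 75 mm above the bench). Around it only the carriage (deck 62 mm above the bench, its lip up to 80 mm at the far side) stands beside the housing.
- stop_face (a point): Foot of the stop face (dark steel, upright), its middle, at deck height, 62 mm above the bench; a carrier's front edge comes home on it. It moves with the carriage. x: level push direction, into the stop (away from the robot within 0.25 rad); y left along the stop; z up. The flat aluminium deck runs from here 130 mm towards -x and 85 mm to either side.
- lip_edge (a point): Middle of the lip's front edge, 7.5 mm over the deck, axes as stop_face. The two steel lips (23 to 59 mm to either side of the middle) overhang the deck by 12 mm before the stop, with 7.5 mm free height for the 5 mm plate; a turned-up edge reaches 5 mm farther out; tops 16 mm over the deck. Cheeks at the ends leave 116 mm for the 110 mm carrier and flare out over the 30 mm before the stop.
- clip_toe (a point): Upturned toe of the brass spring leaf, 26 mm wide, between the lips: 35 mm before the stop face and 14 mm over the deck. The leaf slopes down to 4 mm over the deck at 10 mm before the stop and yields upward. Entering under it takes some 2 to 7 N, the drag beneath it is 1 to 3 N (more if the carrier is pressed down), so a push must be above that to bear on the stop. Its back part is 18 mm over the deck.
- carriage: The sliding aluminium carriage with deck, lip and stop. Its dark steel stop bar (carriage_c1), 116 mm long, 15 mm thick, 16.5 mm high over the deck, bears the push of the carrier, which should be firm: about 10 N. The origin lies at bench height, 45 mm before the stop face (towards -x of stop_face) and 62 mm below the deck; axes as stop_face.
- blue_carrier: Slide carrier to be fitted: aluminium plate 80 (x) by 110 (y) by 5 mm, 0.10 to 0.17 kg, glass slide in its middle, upright blue grip. Lies flat on the bench, origin at the centre of its underside, z up, x towards the front edge (40 mm ahead) that goes under the lip. The grip is a rib 10 mm thick (x), 36 mm long (y), 5 to 35 mm above the underside, centred 32 mm behind the origin (x = -32 mm).
- blue_carrier_grip (a point): Centre of the top of the blue grip, 35 mm above the carrier's underside; axes as the carrier.
- blue_carrier_nose (a point): Middle of the lower front edge of the blue carrier; it meets stop_face when the carrier is home. Axes as the carrier.
- orange_carrier: A second carrier, alike but with an orange grip: a bystander. The two may lie in either order, 120 to 230 mm apart.
- slide_box: Flat green slide box, 90 x 170 x 30 mm, lying on the bench to the right: a bystander.
- petri_dish: Closed petri dish, 94 mm across, 15 mm high, behind the stage: a bystander.
- stain_bottle: Small amber bottle, 44 mm across, 85 mm tall, behind the stage: a bystander.
- oil_jar: Small glass jar with a white cap, 50 mm across, 60 mm tall, right of the stage: a bystander.
- beaker: Glass beaker, 66 mm across, 80 mm tall, far left: a bystander.
Things that resemble listed ones, but are neither listed nor needed, are in the scene too. What is shaped like the blue_carrier but purple or turquoise is not meant.

How it is judged:
By the outcome, as a careful person would: the job done as asked, in the order asked, and still so for the second after the job is handed in, while the arm keeps its last pose, push and grip.
It also fails if it takes over 64 s, if anything falls off the work surface, if the arm or the gripper's body presses on something with over 40 N, if the wrist force passes 120 N, or if a joint passes its speed limit or range.

### The arm

A 7-joint arm with a two-finger parallel gripper is mounted at the origin on the work surface. World frame = base frame: x ahead of the robot, y to its left, z up, the work surface at z = 0. Lengths are in m, angles in rad, forces in N, time in s.
With the tool pointing down it reaches from about 0.35 to 0.9 m from the base axis. Payload 8.1 kg.
Tool frame: the origin (TCP) lies at the very end of the fingers, on their centre line; the grasp point (between the pads) lies 19 mm behind it (arm.grip_depth is the distance from the TCP to the grasp point, in m); x points along the fingers, z is the direction in which the jaws open and shut, and the axes are right-handed (so a half turn about x gives the same grasp; the last joint's range is limited). The gripper opens to 92 mm and grips with 3 to 60 N. Pads are 19 mm wide; open, the fingers measure 130 mm over their backs; the gripper's body (75 mm by 190 mm) begins 47 mm behind the grasp point.
Start: joints at [-1.331, 0.434, 0.025, 1.573, -0.012, 1.134, -0.075], TCP at [0.21, 0.589, 0.227] pointing down, gripper open.
Joint ranges: [-2.62, 2.62], [-0.44, 2.09], [-1.27, 1.32], [0.08, 2.57], [-1.32, 4.46], [0.12, 2], [-2.74, 2.74]. Speed limits (rad/s): [2.22, 2.22, 3.01, 3.01, 3.14, 3.14, 3.14].

### API

Orientations are given as a rotation vector (axis times angle).
In Python, from cell import status, cams, arm gives the robot as it stands. The module is installed in compiled form; this text tells all that it offers.
- The arm moves only by the tool step_arm, never from a script. Its argument "rows" is a list of rows, each a list of 7 numbers: the gripper command: -1 is fully open, 1 is shut, values between are in proportion, then the shift along the tool's x, y, z as a fraction of full scale, then the turn, a rotation vector about the tool's x, y, z as a fraction of full scale. In form: [[grip, x, y, z, rx, ry, rz], ...]. A call has 1 to 12 rows; each row is the pose to reach, as a shift and turn from the pose commanded when the call began, along the tool's axes at that moment; what a row does not reach only later rows make up. Full scale, the value 1, is 80 cm for a shift and 60 degrees for a turn. A row lasts 1/12 s, in which the tool goes at most 41.7 mm and 7.16 degrees, less where a joint would pass 70% of its speed; a pose out of reach is approached as far as the arm can. A call with a number of a shift or a turn outside -1 to 1 is refused whole. A call with a gripper value outside its range is refused whole. The fingers move at their own pace and stop on an object; "newtons" is the grip in N (left out, the last holds). Time passes only in rows, so rows that repeat a pose let the fingers close. It gives the time, the measured TCP pose, the force and the opening at its end, in the units of the state.
- status.observe(): the state, without advancing time (a new reading comes with each control period).
- cams.get_image(name): name is "scene" or "top" or "wrist"; returns a dict with "pixels" (420x560x3 uint8, red, green, blue), "range_z" (420x560 float32, m along the optical axis (not along the pixel's ray), 0 where there is no reading), "camera_matrix" (3x3 intrinsics, pixels), "eye" and "attitude" of the camera in the world; the wrist camera has in their place "tool_from_camera" (4x4, takes a point from camera to tool coordinates, whose origin is the TCP and whose axes are the tool frame's). Camera axes: x right, y down, z forward; pixel columns grow to the right and rows downward; lengths in m; the calibration is good to about 2 mm. A picture is of the moment at which its call begins: read the wrist's pose just before it.
- arm.sign_off(): hands the job in, once; it reports no verdict.
The state is a dict: "clock": time; "joints": joint angles; "dq": joint speeds; "joint_efforts": joint torques, N m; "position": TCP position; "ee_rot": TCP orientation; "force": force on the tool from outside, world axes, zero at the start; "ft_torque": the same for the moment, N m; "width": opening from 0.0 (shut) to 1.0 (fully open).
Only numpy, scipy, OpenCV 4.12 (cv2) and the standard library are available. Lean on these libraries where they do the work, as an engineer would, in place of code of your own. Each camera call takes 0.05 s, during which the arm holds its last target.

## Working session

There is one attempt and no reset: what is moved stays moved. The work goes in short steps, Python scripts to look and compute and a tool call to move; the robot and the scene stay as the last step left them, time stands still between calls to the robot, and variables do not carry over. Pictures are saved under pics/ and viewed, and the job is handed in when it is done.

Besides the shell and the picture viewer there is one more tool, called after ">>>" as name([rows], argument=value, ...), one row to a line, values as JSON. step_arm: Moves the arm, as the interface text tells. Its arguments: {"type":"object","properties":{"rows":{"type":"array","items":{"type":"array","items":{"type":"number"}}},"newtons":{"type":"number"}},"required":["rows"]}

```bash
mkdir -p pics
cat > h.py <<'E'
import numpy as np,cv2
from cell import status,cams,arm
from scipy.spatial.transform import Rotation as R
def save(n,im,crop=None,s=1):
    p=im['pixels']
    if crop: p=p[crop[1]:crop[3],crop[0]:crop[2]]
    p=cv2.resize(p,None,fx=s,fy=s,interpolation=cv2.INTER_CUBIC)
    cv2.imwrite('pics/'+n+'.png',p[:,:,::-1])
def campose(im,st=None):
    if 'eye' in im:
        a=np.array(im['attitude']); 
        Rm=a if a.shape==(3,3) else R.from_rotvec(a).as_matrix()
        return Rm,np.array(im['eye'])
    T=np.array(im['tool_from_camera']); Rt=R.from_rotvec(st['ee_rot']).as_matrix()
    return Rt@T[:3,:3], Rt@T[:3,3]+np.array(st['position'])
def ray(im,uv,st=None):
    Rm,e=campose(im,st); K=np.array(im['camera_matrix'])
    d=np.linalg.inv(K)@np.array([uv[0],uv[1],1.]); return e,Rm@d
def onz(im,uv,z,st=None):
    e,d=ray(im,uv,st); return e+d*(z-e[2])/d[2]
def dep(im,uv,st=None):
    e,d=ray(im,uv,st); return e+d*im['range_z'][int(uv[1]),int(uv[0])]
def cloud(im,st=None):
    Rm,e=campose(im,st);K=np.array(im['camera_matrix']);h,w=im['range_z'].shape
    v,u=np.mgrid[:h,:w]; d=np.stack([u,v,np.ones_like(u)],-1)@np.linalg.inv(K).T
    return (d*im['range_z'][...,None])@Rm.T+e
E
python3 - <<'E'
from h import *
s=status.observe();print(s)
for n in ['scene','top','wrist']:
    im=cams.get_image(n);save(n+'0',im,s=1.4); print(n,{k:v for k,v in im.items() if k not in('pixels','range_z')})
E
```

```text
{'clock': 0.0, 'joints': array([-1.33061855,  0.43522145,  0.0249844 ,  1.57406765, -0.01162724,
        1.13401261, -0.07511496]), 'dq': array([-0.00087493, -0.00062769,  0.00091931,  0.00027056,  0.00073341,
       -0.00136525, -0.00095567]), 'joint_efforts': array([ 7.87083954e-04, -6.67856669e+01,  9.85486172e-01, -3.14461756e+01,
       -6.06797612e-02,  4.30848997e-02,  1.76740873e-04]), 'position': array([0.20994742, 0.5881492 , 0.22595745]), 'ee_rot': array([-0.95400489,  1.35336114,  0.9523536 ]), 'force': array([ 0.02606979, -0.60861485,  0.08063332]), 'ft_torque': array([-0.0082642 , -0.04034967, -0.02155415]), 'width': 0.9997369732275229}
scene {'camera_matrix': array([[467.25497134,   0.        , 279.9636765 ],
       [  0.        , 467.25497134, 204.91115775],
       [  0.        ,   0.        ,   1.        ]]), 'eye': array([ 1.25743044, -0.53096971,  0.86132505]), 'attitude': array([-2.09249295, -0.98361727,  0.47216287])}
top {'camera_matrix': array([[532.93050281,   0.        , 277.74428618],
       [  0.        , 532.93050281, 201.50086988],
       [  0.        ,   0.        ,   1.        ]]), 'eye': array([0.41944313, 0.02401345, 1.65040226]), 'attitude': array([-2.19373806,  2.15869386, -0.08203442])}
wrist {'camera_matrix': array([[296.83731833,   0.        , 280.35423434],
       [  0.        , 296.83731833, 205.26076655],
       [  0.        ,   0.        ,   1.        ]]), 'tool_from_camera': array([[ 1.12881381e-04, -2.70201327e-01,  9.62803838e-01,
        -1.57807651e-01],
       [ 2.90766864e-04, -9.62803794e-01, -2.70201349e-01,
         7.23499135e-02],
       [ 9.99999951e-01,  3.10452154e-04, -3.01170293e-05,
         2.63031351e-04],
       [ 0.00000000e+00,  0.00000000e+00,  0.00000000e+00,
         1.00000000e+00]])}
```

View pics/scene0.png

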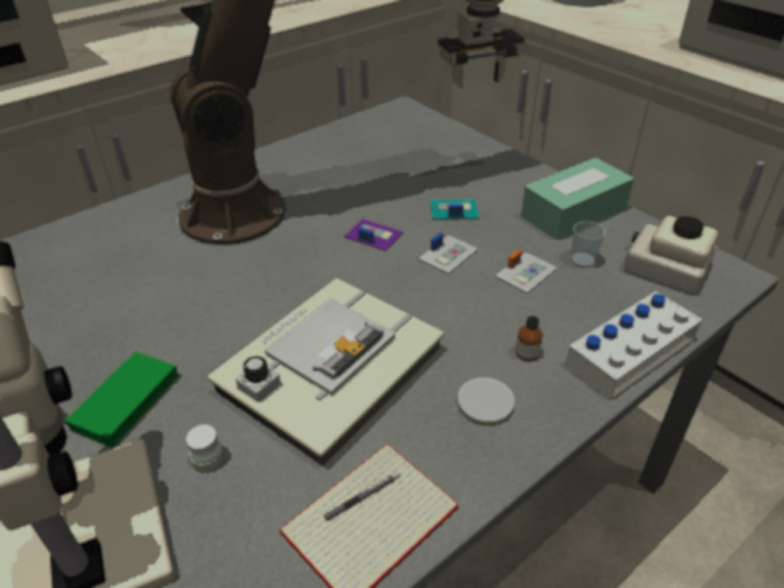

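View pics/top0.png

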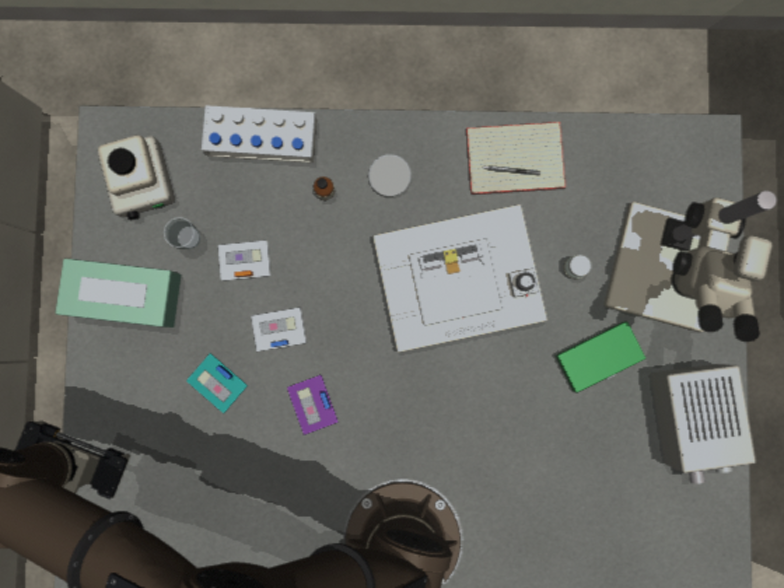

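The top view shows the stage (about 460,280 at 1.4x), with the knob at (522,284). There are four carriers: silver with blue grip (278,330), silver with orange grip (244,260), turquoise plate (216,383) and purple plate (313,404). The silver plate with the blue grip fits the description; the turquoise and purple ones are decoys. I'll confirm with a crop.

Run:
```python
from h import *
im=cams.get_image('top'); sc=cams.get_image('scene')
np.savez('top.npz',**im);np.savez('scene.npz',**sc)
save('crop_c',im,(120,160,260,320),4.5); save('crop_s',im,(260,140,400,260),5.5); save('crop_ss',sc,(140,190,330,330),4)
hsv=cv2.cvtColor(im['pixels'],cv2.COLOR_RGB2HSV)
C=cloud(im)
for uv in [(198,235),(372,203),(325,200),(323,190),(323,180)]: print(uv,dep(im,uv).round(4))
```

```text
(198, 235) [0.4471 0.28   0.0076]
(372, 203) [ 0.5467 -0.239   0.1021]
(325, 200) [ 0.5571 -0.1058  0.058 ]
(323, 190) [ 0.5858 -0.0986  0.07  ]
(323, 180) [ 0.6139 -0.0971  0.0856]
```

View pics/crop_c.png

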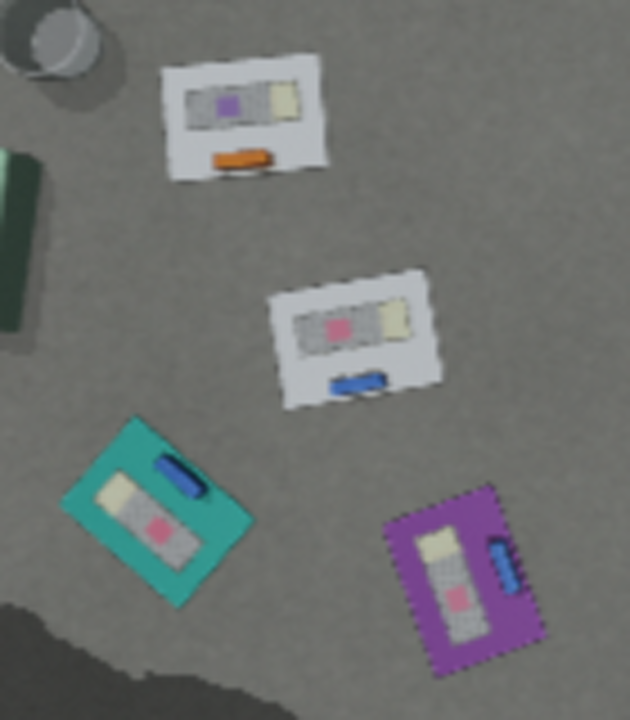

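View pics/crop_s.png

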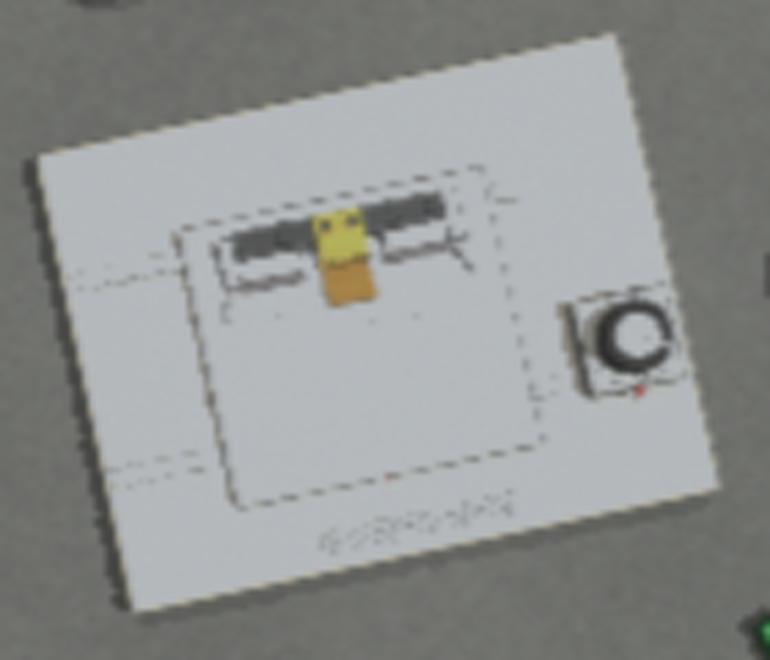

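View pics/crop_ss.png

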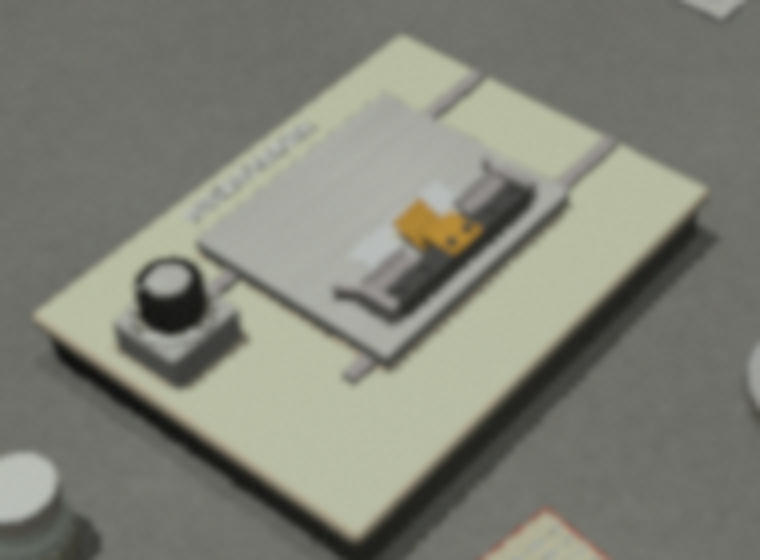

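```bash
cat > m.py <<'E'
from h import *
t=dict(np.load('top.npz'));s=dict(np.load('scene.npz'))
# knob: top cap from top depth cloud
for n,im in(('top',t),('scene',s)):
    C=cloud(im)
    m=(abs(C[...,0]-.547)<.05)&(abs(C[...,1]+.24)<.05)&(C[...,2]>.094)&(C[...,2]<.112)
    print(n,'knob cap',m.sum(),C[m].mean(0).round(4),(C[m].min(0)/2+C[m].max(0)/2).round(4), np.median(C[m][:,2]).round(4))
    m=(C[...,2]>.055)&(C[...,2]<.067)&(C[...,1]>-.25)&(C[...,1]<0.05)&(C[...,0]>.4)&(C[...,0]<.7)
    print('deck',m.sum(),np.median(C[m][:,2]))
# scene+top cap by white-on-black cap centroid
def cap(im,c0,r):
    g=cv2.cvtColor(im['pixels'],cv2.COLOR_RGB2GRAY)
    x,y=c0;sub=g[y-r:y+r,x-r:x+r];_,b=cv2.threshold(sub,70,255,cv2.THRESH_BINARY_INV)
    n,l,st,ce=cv2.connectedComponentsWithStats(b);i=1+np.argmax(st[1:,4]);return ce[i]+[x-r,y-r],st[i]
print(cap(t,(374,202),14),cap(s,(183,262),20))
# blue carrier plate
hs=cv2.cvtColor(t['pixels'],cv2.COLOR_RGB2HSV);
b=((hs[...,2]>140)&(hs[...,1]<60)).astype(np.uint8)
x0,y0,x1,y1=170,210,230,260;sub=np.zeros_like(b);sub[y0:y1,x0:x1]=b[y0:y1,x0:x1]
cs=max(cv2.findContours(sub,cv2.RETR_EXTERNAL,cv2.CHAIN_APPROX_NONE)[0],key=cv2.contourArea)
r=cv2.minAreaRect(cs);print('plate',r)
P=np.array([onz(t,p,.005)[:2] for p in cv2.boxPoints(r)]);print(P.round(4),P.mean(0).round(4));
for i in range(4):
    d=P[(i+1)%4]-P[i];print(np.linalg.norm(d).round(4),np.degrees(np.arctan2(d[1],d[0])).round(1))
for n,im,box in(('top',t,(170,210,230,260)),('scene',s,(300,160,325,185))):
    hs=cv2.cvtColor(im['pixels'],cv2.COLOR_RGB2HSV);bl=((hs[...,0]>100)&(hs[...,0]<130)&(hs[...,1]>110)).astype(np.uint8)
    k=np.zeros_like(bl);k[box[1]:box[3],box[0]:box[2]]=bl[box[1]:box[3],box[0]:box[2]]
    M=np.argwhere(k)[:,::-1].mean(0);C=cloud(im)[k>0];print(n,'grip',M,k.sum(),onz(im,M,.03).round(4),C.mean(0).round(4),C[:,2].max())
E
python3 m.py
```

```text
top knob cap 136 [ 0.5533 -0.2477  0.1026] [ 0.5541 -0.248   0.1032] 0.1028
deck 2321 0.06207540357101582
scene knob cap 207 [ 0.5587 -0.2508  0.1018] [ 0.5552 -0.2505  0.1005] 0.1024
deck 2606 0.06314715986826452
(array([371.06060606, 201.93939394]), array([ 9,  8,  8, 12, 33], dtype=int32)) (array([183.28476821, 266.60264901]), array([ 12,  15,  17,  16, 151], dtype=int32))
plate ((198.31082153320312, 234.86485290527344), (25.481842041015625, 35.51018142700195), 80.53767395019531)
[[0.4763 0.341 ]
 [0.4961 0.2332]
 [0.4189 0.2182]
 [0.3992 0.3256]] [0.4476 0.2795]
0.1096 -79.6
0.0787 -169.1
0.1092 100.4
0.0786 11.3
top grip [199.         244.90909091] 33 [0.4167 0.2727 0.03  ] [0.4168 0.2718 0.0356] 0.04024486859131482
scene grip [311.26190476 170.95238095] 42 [0.4204 0.2688 0.03  ] [0.4403 0.2498 0.0498] 0.8613250480371414
```

```bash
cat >> h.py <<'E'
def toolR(yaw):
    "tool x down, jaw z axis at world yaw"
    z=np.array([np.cos(yaw),np.sin(yaw),0]);x=np.array([0,0,-1.]);return np.stack([x,np.cross(z,x),z],1)
def plan(pos,yaw=None,st=None):
    st=st or status.observe();Rt=R.from_rotvec(st['ee_rot']).as_matrix()
    d=Rt.T@(np.array(pos)-st['position'])/.8
    if yaw is None: return d.round(4),None
    r=R.from_matrix(Rt.T@toolR(yaw)).as_rotvec()/np.radians(60)
    return d.round(4),r.round(4)
E
python3 - <<'E'
from h import *
st=status.observe();Rt=R.from_rotvec(st['ee_rot']).as_matrix();print(Rt.round(3),np.degrees(np.arctan2(Rt[1,2],Rt[0,2])))
t=dict(np.load('top.npz'))
c=np.array([(132,612),(718,488),(612,35),(38,155)])/5.5+(260,140)
P=np.array([onz(t,p,.05) for p in c]);print(P.round(3))
for i in range(4): d=P[(i+1)%4]-P[i];print(np.linalg.norm(d),np.degrees(np.arctan2(d[1],d[0])))
for y in (-160,-80,-90,0,90,110,180): print(y,plan((.5545,-.249,.2),np.radians(y)))
E
```

```text
[[-0.    -0.942  0.336]
 [-0.001  0.336  0.942]
 [-1.    -0.    -0.001]] 70.35455601922395
[[ 0.402  0.015  0.05 ]
 [ 0.474 -0.304  0.05 ]
 [ 0.723 -0.245  0.05 ]
 [ 0.652  0.07   0.05 ]]
0.32635537917883306 -77.163037810234
0.25563927658948515 13.155336654483333
0.3236759780490139 102.79745994694906
0.25586158390763664 -167.44496554213194
-160 (array([ 0.0336, -0.7575, -0.8411]), array([-2.1608e+00, -4.0000e-04, -7.0000e-04]))
-80 (array([ 0.0336, -0.7575, -0.8411]), array([ 2.5059e+00, -2.0000e-04,  9.0000e-04]))
-90 (array([ 0.0336, -0.7575, -0.8411]), array([ 2.6726e+00, -1.0000e-04,  9.0000e-04]))
0 (array([ 0.0336, -0.7575, -0.8411]), array([ 1.1726e+00, -5.0000e-04,  4.0000e-04]))
90 (array([ 0.0336, -0.7575, -0.8411]), array([-3.274e-01, -7.000e-04, -1.000e-04]))
110 (array([ 0.0336, -0.7575, -0.8411]), array([-6.608e-01, -6.000e-04, -2.000e-04]))
180 (array([ 0.0336, -0.7575, -0.8411]), array([-1.8274e+00, -5.0000e-04, -6.0000e-04]))
```

>>> step_arm([
  [-1,0,-0.05,-0.052,0.03,0,0],
  [-1,0,-0.08,-0.09,0.08,0,0],
  [-1,0,-0.11,-0.125,0.13,0,0],
  [-1,0,-0.145,-0.16,0.17,0,0],
  [-1,0,-0.18,-0.2,0.2,0,0],
  [-1,0,-0.21,-0.235,0.2,0,0],
  [-1,0,-0.245,-0.27,0.25,0,0],
  [-1,0,-0.28,-0.31,0.3,0,0],
  [-1,0,-0.31,-0.345,0.3,0,0],
  [-1,0,-0.345,-0.38,0.3,0,0],
  [-1,0,-0.38,-0.42,0.3,0,0],
  [-1,0,-0.38,-0.42,0.3,0,0],
])

```text
clock: 1.25
position: [0.3857, 0.1628, 0.227]
ee_rot: [-0.708, 1.453, 0.705]
force: [0.1, 0.0, -0.9]
width: 1.004
```

Run:
```python
from h import *
s=status.observe();print(s['position'],s['joints'].round(2),plan((.5545,-.249,.2),np.radians(33)))
```

```text
[0.38568669 0.16281156 0.22704976] [-0.81  0.08  0.31  2.06 -0.03  1.    0.42] (array([ 0.0349, -0.4839, -0.2744]), array([ 3.141e-01, -2.000e-04,  1.900e-03]))
```

>>> step_arm([
  [-1,0,-0.045,-0.025,0.05,0,0],
  [-1,0,-0.09,-0.05,0.1,0,0],
  [-1,0,-0.135,-0.075,0.15,0,0],
  [-1,0,-0.18,-0.1,0.2,0,0],
  [-1,0,-0.225,-0.128,0.25,0,0],
  [-1,0,-0.27,-0.153,0.31,0,0],
  [-1,0,-0.315,-0.18,0.314,0,0],
  [-1,0,-0.36,-0.205,0.314,0,0],
  [-1,0,-0.405,-0.23,0.314,0,0],
  [-1,0,-0.45,-0.256,0.314,0,0],
  [-1,0,-0.484,-0.2744,0.314,0,0],
  [-1,0,-0.484,-0.2744,0.314,0,0],
])

```text
clock: 2.25
position: [0.5565, -0.2474, 0.2266]
ee_rot: [-0.457, 1.524, 0.45]
force: [-0.8, 0.2, 0.1]
width: 1.0
```

Run:
```python
from h import *
s=status.observe();im=cams.get_image('wrist');save('w1',im,s=1.4);np.savez('w1.npz',**im)
import pickle;pickle.dump(s,open('w1.pkl','wb'))
print(s['position'],s['joints'].round(2),plan((.5545,-.249,.2),np.radians(33)))
C=cloud(im,s);m=(abs(C[...,0]-.5545)<.04)&(abs(C[...,1]+.249)<.04)&(C[...,2]>.095)&(C[...,2]<.11)
print(m.sum(),C[m].mean(0),(C[m].min(0)+C[m].max(0))/2,C[m].min(0),C[m].max(0))
```

```text
[ 0.55653339 -0.24735412  0.22660726] [-0.08  0.44  0.6   1.65 -0.27  1.13  1.17] (array([ 0.0329, -0.004 , -0.0048]), array([ 0.0038, -0.0017,  0.0015]))
1160 [ 0.55534058 -0.24680375  0.10136018] [ 0.5556927  -0.24744596  0.0994993 ] [ 0.53659854 -0.26665034  0.09506854] [ 0.57478686 -0.22824159  0.10393006]
```

View pics/w1.png

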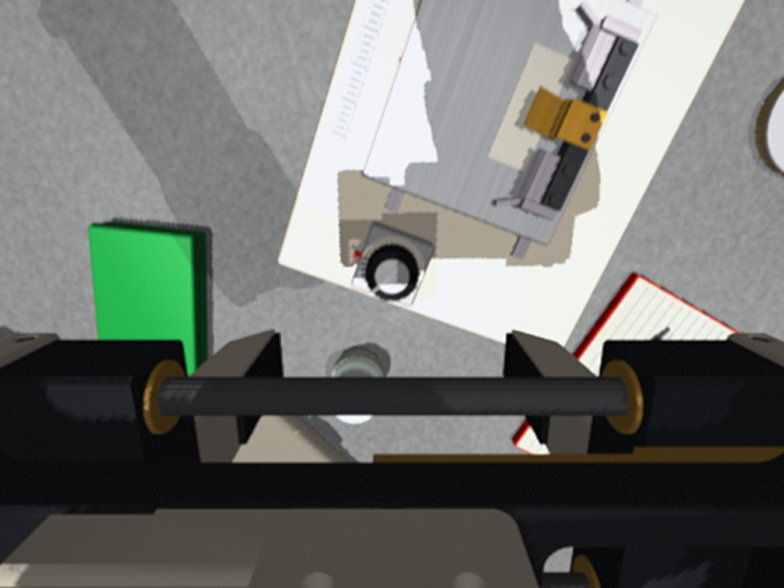

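Run:
```python
from h import *
import pickle
s=pickle.load(open('w1.pkl','rb'));im=dict(np.load('w1.npz'))
g=cv2.cvtColor(im['pixels'],cv2.COLOR_RGB2GRAY)
b=(g[165:225,250:310]<45).astype(np.uint8)
c=max(cv2.findContours(b,cv2.RETR_EXTERNAL,cv2.CHAIN_APPROX_NONE)[0],key=cv2.contourArea)
print(cv2.minEnclosingCircle(c)); save('w1k',im,(240,150,320,230),8)
print(onz(im,(279,193),.101,s))
print(plan((.5553,-.2476,.081),np.radians(33)))
```

```text
((29.90506362915039, 28.57594871520996), 19.212739944458008)
[ 0.55282003 -0.24380488  0.101     ]
(array([ 0.1816, -0.0029, -0.0028]), array([ 0.0038, -0.0017,  0.0015]))
```

View pics/w1k.png

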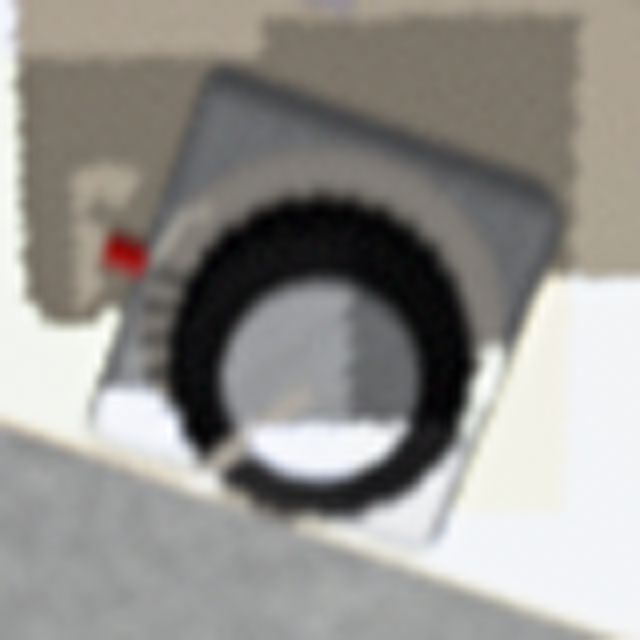

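>>> step_arm([
  [-1,0.03,-0.001,-0.001,0,0,0],
  [-1,0.06,-0.002,-0.002,0,0,0],
  [-1,0.09,-0.003,-0.003,0,0,0],
  [-1,0.12,-0.003,-0.003,0,0,0],
  [-1,0.15,-0.003,-0.003,0,0,0],
  [-1,0.17,-0.003,-0.003,0,0,0],
  [-1,0.1816,-0.003,-0.003,0,0,0],
  [-1,0.1816,-0.003,-0.003,0,0,0],
])

```text
clock: 2.97
position: [0.5542, -0.2419, 0.0796]
ee_rot: [-0.457, 1.524, 0.461]
force: [0.3, 1.1, 1.0]
width: 0.999
```

>>> step_arm([
  [0.4,0,0,0,0,0,0],
  [1,0,0,0,0,0,0],
  [1,0,0,0,0,0,0],
  [1,0,0,0,0,0,0],
  [1,0,0,0,0,0,0],
  [1,0,0,0,0,0,0],
], newtons=15)

```text
clock: 3.47
position: [0.5555, -0.2437, 0.0819]
ee_rot: [-0.458, 1.521, 0.458]
force: [-0.4, -0.3, 0.4]
width: 0.615
```

Run:
```python
from h import *
s=status.observe();print(s['position'],s['width']*92,s['force'],s['ft_torque'],s['joints'].round(2),plan((.5553,-.2476,.081),np.radians(33)))
```

```text
[ 0.55552323 -0.24371302  0.0819168 ] 56.60522135975478 [-0.37269837 -0.30876266  0.40195034] [-0.05077071  0.00133781 -0.03143993] [-0.02  0.6   0.51  1.81 -0.38  0.84  1.26] (array([ 0.0011, -0.0039, -0.0029]), array([0.0086, 0.0006, 0.0005]))
```

>>> step_arm([
  [1,0.001,-0.0035,-0.002,0,0,0],
  [1,0.001,-0.0035,-0.002,0,0,0],
  [1,0.001,-0.0035,-0.002,0,0,0],
  [1,0.001,-0.0035,-0.002,0,0,0],
  [1,0.001,-0.0035,-0.002,0,0,0],
  [1,0.001,-0.0035,-0.002,0,0,0],
  [1,0.001,-0.0035,-0.002,0,0,0],
])

```text
clock: 4.05
position: [0.5552, -0.2474, 0.0807]
ee_rot: [-0.458, 1.522, 0.458]
force: [-1.6, -2.5, -0.0]
width: 0.405
```

Run:
```python
from h import *
s=status.observe();print(s['position'],s['width']*92,s['force'],s['ft_torque'],s['joints'].round(2),plan((.5553,-.2476,.081),np.radians(33)))
```

```text
[ 0.55519521 -0.24743361  0.08068132] 37.23663109415398 [-1.5661296  -2.51425496 -0.00297941] [-0.75658434  0.36103619  0.03033852] [-0.02  0.6   0.51  1.8  -0.38  0.84  1.27] (array([-0.0004, -0.0002, -0.    ]), array([ 0.0082, -0.0005,  0.0004]))
```

>>> step_arm([
  [1,0,0,0,0.07,0,0],
  [1,0,0,0,0.14,0,0],
  [1,0,0,0,0.21,0,0],
  [1,0,0,0,0.28,0,0],
  [1,0,0,0,0.35,0,0],
  [1,0,0,0,0.42,0,0],
  [1,0,0,0,0.49,0,0],
  [1,0,0,0,0.56,0,0],
  [1,0,0,0,0.63,0,0],
  [1,0,0,0,0.7,0,0],
  [1,0,0,0,0.7,0,0],
])

```text
clock: 4.97
position: [0.5555, -0.2474, 0.0807]
ee_rot: [0.118, 1.567, -0.12]
force: [-1.2, -3.4, 0.4]
width: 0.411
```

Run:
```python
from h import *
s=status.observe();im=cams.get_image('wrist');save('w2',im,s=1.4)
print(s['position'],s['width']*92,s['force'],s['ft_torque'],s['joints'].round(2),plan((.5553,-.2476,.081),np.radians(33)))
```

```text
[ 0.55548837 -0.24737165  0.08066747] 37.79734637528364 [-1.16933093 -3.40620757  0.41736387] [-0.87980176  0.28466656 -0.07731097] [-0.14  0.65  0.72  1.81 -0.54  0.88  0.68] (array([-0.0004, -0.0003, -0.0002]), array([-6.906e-01, -2.000e-04,  1.000e-03]))
```

View pics/w2.png

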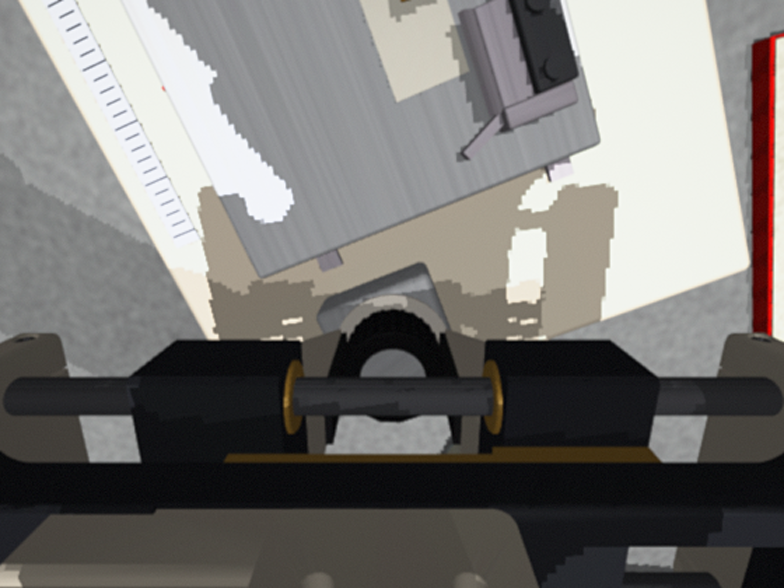

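The knob is held in the jaws and turned by about 42°, and the carriage is approaching. I'll continue in small steps towards the stop.

>>> step_arm([
  [1,0,0,0,0.06,0,0],
  [1,0,0,0,0.12,0,0],
  [1,0,0,0,0.18,0,0],
  [1,0,0,0,0.24,0,0],
  [1,0,0,0,0.3,0,0],
  [1,0,0,0,0.3,0,0],
])

```text
clock: 5.52
position: [0.5557, -0.2473, 0.0807]
ee_rot: [0.362, 1.54, -0.363]
force: [-0.1, -4.6, -0.4]
width: 0.41
```

Run:
```python
from h import *
s=status.observe();print(s['force'],s['ft_torque'],s['joint_efforts'][6])
```

```text
[-0.05697809 -4.60117099 -0.37916461] [-0.86987798  0.18793048 -0.08462622] -1.1520177125930786
```

>>> step_arm([
  [1,0,0,0,0.04,0,0],
  [1,0,0,0,0.08,0,0],
  [1,0,0,0,0.12,0,0],
  [1,0,0,0,0.12,0,0],
])

```text
clock: 5.85
position: [0.5567, -0.2457, 0.0807]
ee_rot: [0.459, 1.521, -0.457]
force: [2.8, 0.8, 1.4]
width: 0.406
```

Run:
```python
from h import *
s=status.observe();print(s['force'],s['ft_torque'],s['joint_efforts'][6],plan((.5553,-.2476,.081),np.radians(33)))
```

```text
[2.83520213 0.79485049 1.38859349] [ 0.07347559 -0.54930369  0.11965321] -0.9021005406975746 (array([-0.0004, -0.0029, -0.0002]), array([-1.1081e+00,  1.3000e-03, -1.1000e-03]))
```

>>> step_arm([
  [1,0,0,0,0.03,0,0],
  [1,0,0,0,0.06,0,0],
  [1,0,0,0,0.09,0,0],
  [1,0,0,0,0.09,0,0],
  [1,0,0,0,0.09,0,0],
])

```text
clock: 6.27
position: [0.5567, -0.2461, 0.0808]
ee_rot: [0.531, 1.504, -0.529]
force: [6.0, 1.3, -0.6]
width: 0.409
```

Run:
```python
from h import *
s=status.observe();im=cams.get_image('wrist');save('w3',im,s=1.4)
print(s['force'],s['ft_torque'],s['joint_efforts'][6],plan((.5553,-.2476,.081),np.radians(33)))
t=cams.get_image('top');save('t3',t,(260,140,400,260),5.5)
```

```text
[ 5.95208789  1.34656029 -0.62628626] [ 0.08007511 -1.0774573   0.23987897] -0.37420601584017277 (array([-0.0003, -0.0026, -0.0001]), array([-1.1972e+00,  1.6000e-03, -8.0000e-04]))
```

View pics/w3.png

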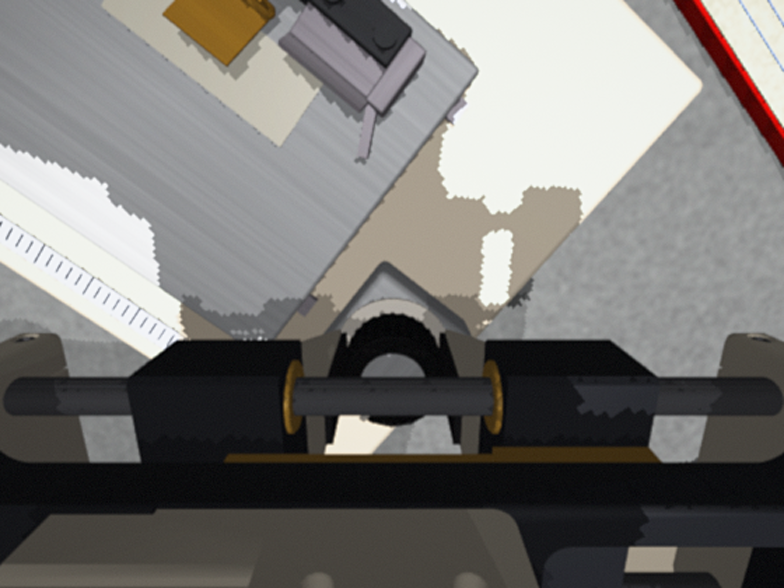

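>>> step_arm([
  [-0.4,0,0,0,0,0,0],
  [-0.4,0,0,0,0,0,0],
  [-0.4,0,0,0,0,0,0],
  [-0.4,0,0,0,0,0,0],
  [-0.4,0,0,0,0,0,0],
  [-0.4,-0.04,0,0,0,0,0],
  [-0.4,-0.08,0,0,0,0,0],
  [-0.4,-0.12,0,0,0,0,0],
  [-0.4,-0.16,0,0,0,0,0],
  [-0.4,-0.18,0.06,0,0,0,0],
  [-0.4,-0.18,0.1,0,0,0,0],
  [-0.4,-0.18,0.1,0,0,0,0],
])

```text
clock: 7.37
position: [0.6119, -0.1765, 0.225]
ee_rot: [0.529, 1.504, -0.522]
force: [1.4, 1.7, -1.5]
width: 0.699
```

Run:
```python
from h import *
s=status.observe();im=cams.get_image('wrist');save('w4',im,s=1.4);np.savez('w4.npz',**im)
import pickle;pickle.dump(s,open('w4.pkl','wb'))
print(s['position'],s['width'],s['force'],s['ft_torque'])
t=cams.get_image('top');save('t4',t,(260,140,400,260),5.5)
```

```text
[ 0.6119129  -0.1764784   0.22499883] 0.698902436445575 [ 1.40279616  1.6518231  -1.48638951] [0.08419669 0.12137172 0.0117456 ]
```

View pics/w4.png

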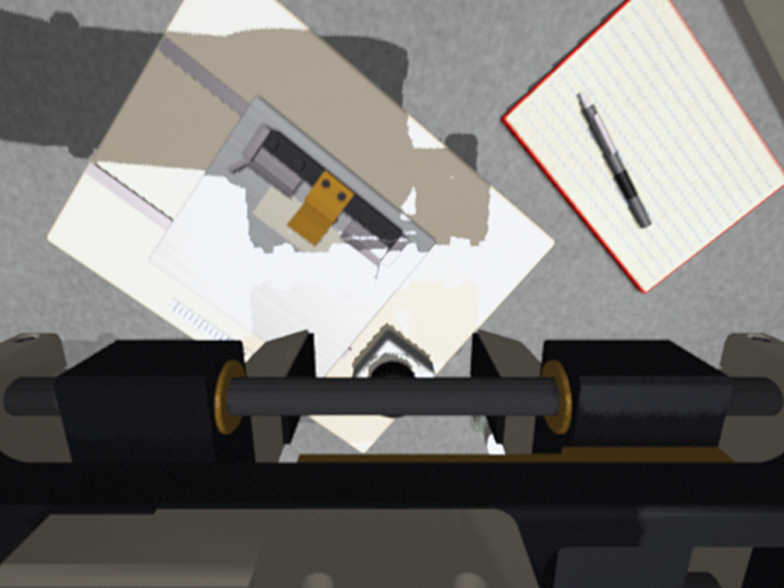

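Run:
```python
from h import *
print(plan((.57,-.21,.29),np.radians(13)))
```

```text
(array([-0.0824, -0.0558, -0.0145]), array([-8.637e-01, -6.000e-04, -2.000e-04]))
```

View pics/t4.png

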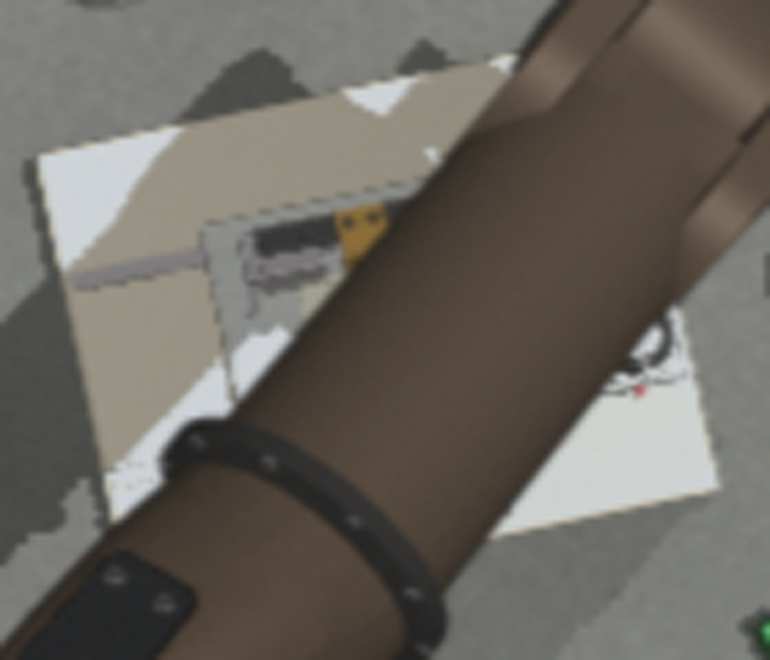

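>>> step_arm([
  [-0.4,-0.03,-0.02,-0.005,-0.1,0,0],
  [-0.4,-0.06,-0.04,-0.01,-0.2,0,0],
  [-0.4,-0.082,-0.056,-0.0145,-0.3,0,0],
  [-0.4,-0.082,-0.056,-0.0145,-0.4,0,0],
  [-0.4,-0.082,-0.056,-0.0145,-0.5,0,0],
  [-0.4,-0.082,-0.056,-0.0145,-0.6,0,0],
  [-0.4,-0.082,-0.056,-0.0145,-0.7,0,0],
  [-0.4,-0.082,-0.056,-0.0145,-0.8,0,0],
  [-0.4,-0.082,-0.056,-0.0145,-0.864,0,0],
  [-0.4,-0.082,-0.056,-0.0145,-0.864,0,0],
  [-0.4,-0.082,-0.056,-0.0145,-0.864,0,0],
])

```text
clock: 8.38
position: [0.5677, -0.2132, 0.29]
ee_rot: [-0.171, 1.565, 0.172]
force: [0.1, -0.5, -0.2]
width: 0.701
```

Run:
```python
from h import *
s=status.observe();im=cams.get_image('wrist');save('w5',im,s=1.4);np.savez('w5.npz',**im)
import pickle;pickle.dump(s,open('w5.pkl','wb'))
print(s['position'],s['dq'].round(3),s['ee_rot'])
```

```text
[ 0.56770843 -0.21323652  0.29002631] [-0.011  0.006  0.005 -0.006 -0.006 -0.    -0.019] [-0.1714258   1.564515    0.17188188]
```

View pics/w5.png

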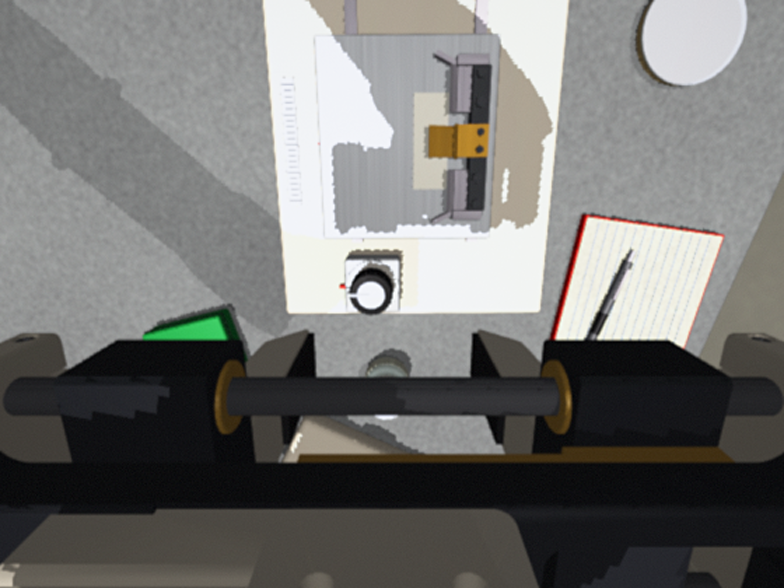

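Run:
```python
from h import *
import pickle
s=pickle.load(open('w5.pkl','rb'));im=dict(np.load('w5.npz'))
save('w5s',im,(220,20,360,170),5); save('w5k',im,(235,170,300,230),8)
g=cv2.cvtColor(im['pixels'],cv2.COLOR_RGB2GRAY);C=cloud(im,s)
m=((g<60)&(C[...,2]>.07)).astype(np.uint8); m[:,:325]=0;m[:,360:]=0;m[170:]=0
P=np.argwhere(m)[:,::-1]
W=np.array([onz(im,p,.0785,s) for p in P.astype(float)]);print(len(P),'bar z',np.median(C[m>0][:,2]))
(c,sz,a)=cv2.minAreaRect(W[:,:2].astype(np.float32)*1000);print('bar',c,sz,a)
l=cv2.fitLine(W[:,:2].astype(np.float32),cv2.DIST_HUBER,0,.001,.001).ravel();print('yaw along',np.degrees(np.arctan2(l[1],l[0])),l)
# deck outline: points with z ~0.062
d=(abs(C[...,2]-.062)<.005).astype(np.uint8); d[:20]=0;d[172:]=0;d[:,:215]=0;d[:,365:]=0
cs=max(cv2.findContours(d,cv2.RETR_EXTERNAL,cv2.CHAIN_APPROX_NONE)[0],key=cv2.contourArea)[:,0]
D=np.array([onz(im,p,.062,s) for p in cs.astype(float)])
print('deck',cv2.minAreaRect(D[:,:2].astype(np.float32)*1000),np.median(C[d>0][:,2]))
```

```text
959 bar z 0.07848561197332166
bar (616.0731811523438, -102.72808837890625) (14.84243392944336, 113.13213348388672) 12.864788055419922
yaw along -77.22474 [ 0.22112739 -0.97524494  0.61571354 -0.09972241]
deck ((559.0767211914062, -116.01942443847656), (154.14524841308594, 169.11109924316406), 12.889723777770996) 0.06192965028465469
```

View pics/w5s.png

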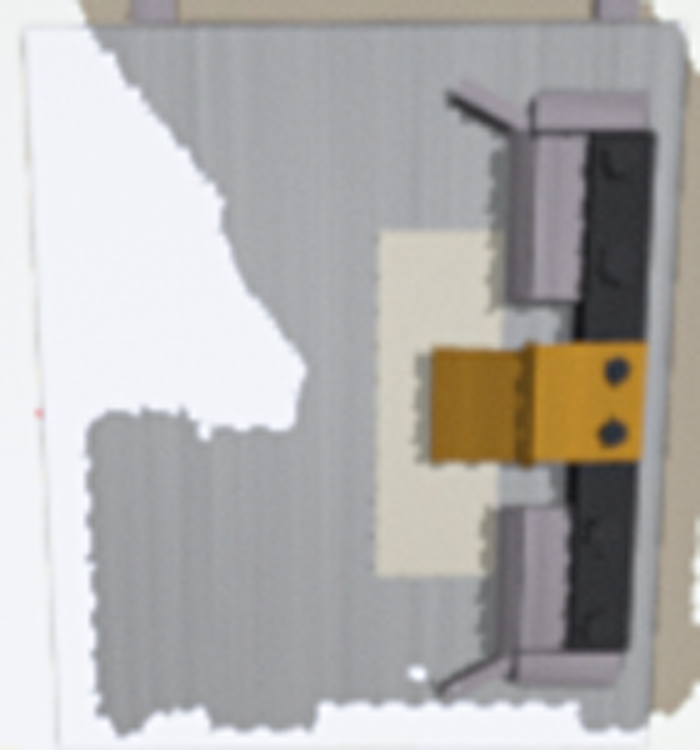

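View pics/w5k.png

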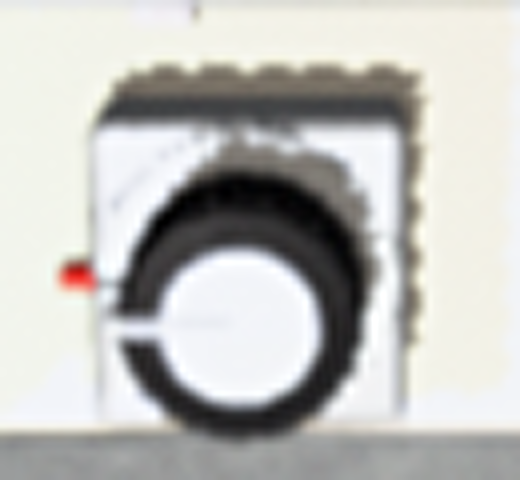

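The stage shows the stop bar at wrist pixels (337..351, 46..150) and the clip at (327,101). The knob's white index now points straight along the stage's −x at the red zero mark, so the knob is at its stop. Next is the blue carrier.

Run:
```python
from h import *
print(plan((.42,.27,.23),np.radians(11)))
```

```text
(array([ 0.0752,  0.6295, -0.0496]), array([ 0.0254, -0.0005, -0.0002]))
```

>>> step_arm([
  [-1,0,0.05,-0.004,0,0,0],
  [-1,0,0.1,-0.008,0.025,0,0],
  [-1,0,0.15,-0.012,0.025,0,0],
  [-1,0,0.2,-0.016,0.025,0,0],
  [-1,0,0.25,-0.02,0.025,0,0],
  [-1,0,0.3,-0.024,0.025,0,0],
  [-1,0.01,0.35,-0.028,0.025,0,0],
  [-1,0.02,0.4,-0.032,0.025,0,0],
  [-1,0.03,0.45,-0.036,0.025,0,0],
  [-1,0.04,0.5,-0.04,0.025,0,0],
  [-1,0.05,0.55,-0.044,0.025,0,0],
  [-1,0.05,0.55,-0.044,0.025,0,0],
])

```text
clock: 9.43
position: [0.4334, 0.2167, 0.2484]
ee_rot: [-0.16, 1.568, 0.161]
force: [-1.0, 0.9, 0.2]
width: 0.998
```

Run:
```python
from h import *
print(plan((.42,.27,.23),np.radians(11)))
```

```text
(array([ 0.0231,  0.0686, -0.0028]), array([ 0.0118, -0.0029, -0.0012]))
```

>>> step_arm([
  [-1,0.02,0.04,-0.003,0.01,0,0],
  [-1,0.023,0.0686,-0.003,0.01,0,0],
  [-1,0.023,0.0686,-0.003,0.01,0,0],
  [-1,0.023,0.0686,-0.003,0.01,0,0],
  [-1,0.023,0.0686,-0.003,0.01,0,0],
])

```text
clock: 9.85
position: [0.4245, 0.2615, 0.2319]
ee_rot: [-0.145, 1.566, 0.144]
force: [0.2, 0.7, -0.1]
width: 1.003
```

```bash
cat > car.py <<'E'
from h import *
import pickle
s=status.observe();im=cams.get_image('wrist');save('w6',im,s=1.4);np.savez('w6.npz',**im);pickle.dump(s,open('w6.pkl','wb'))
print(s['position'],s['dq'].round(3),s['ee_rot'])
C=cloud(im,s);hs=cv2.cvtColor(im['pixels'],cv2.COLOR_RGB2HSV)
bl=(hs[...,0]>100)&(hs[...,0]<130)&(hs[...,1]>110)&(abs(C[...,0]-.417)<.06)&(abs(C[...,1]-.272)<.06)
print(bl.sum(),'max z',np.percentile(C[bl][:,2],[5,50,95,99]))
tp=bl&(C[...,2]>.032);Q=C[tp];r=cv2.minAreaRect(Q[:,:2].astype(np.float32)*1000);print('rib top',tp.sum(),r,Q.mean(0))
P=np.argwhere(tp)[:,::-1];print(P.mean(0))
pl=(abs(C[...,2]-.005)<.0025)&(abs(C[...,0]-.447)<.08)&(abs(C[...,1]-.28)<.08)&(hs[...,1]<60)&(hs[...,2]>110)
Q=C[pl];print('plate',pl.sum(),np.median(Q[:,2]),cv2.minAreaRect(Q[:,:2].astype(np.float32)*1000))
E
python3 car.py
```

```text
[0.42454029 0.26146728 0.23186143] [ 0.014 -0.011  0.009 -0.001  0.002 -0.001  0.002] [-0.14508778  1.56589206  0.14393704]
210 max z [0.02413859 0.0348402  0.03610757 0.0367193 ]
rib top 188 ((441.8547058105469, 279.7542724609375), (57.59879684448242, 32.95875549316406), 10.23321533203125) [0.41841951 0.27595862 0.03641512]
[277.93085106 171.98404255]
plate 4789 0.0051038348744766315 ((451.7638854980469, 276.7633361816406), (85.52864837646484, 121.18502044677734), 13.208963394165039)
```

View pics/w6.png

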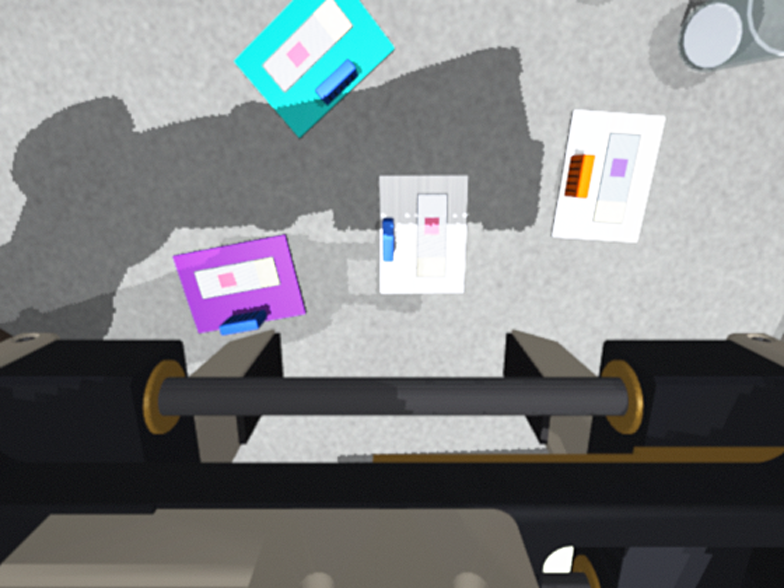

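The silver carrier sits at 1.4x pixels (379..468, 176..293) with its blue rib at (388,240). The purple one (240,285), turquoise one (315,70) and orange-gripped one (608,175) are the others. I'll refine the pose.

Run:
```python
from h import *
import pickle
s=pickle.load(open('w6.pkl','rb'));im=dict(np.load('w6.npz'))
save('w6c',im,(255,115,350,220),6)
C=cloud(im,s);hs=cv2.cvtColor(im['pixels'],cv2.COLOR_RGB2HSV)
bl=((hs[...,0]>95)&(hs[...,0]<130)&(hs[...,1]>90)).astype(np.uint8);k=np.zeros_like(bl);k[145:195,262:290]=bl[145:195,262:290]
n,l,stt,ce=cv2.connectedComponentsWithStats(k);i=1+np.argmax(stt[1:,4]);print(stt[i],ce[i])
Q=C[(l==i)&(C[...,2]>.030)&(C[...,2]<.038)];print('rib top',len(Q),Q.mean(0),cv2.minAreaRect(Q[:,:2].astype(np.float32)*1000),np.median(Q[:,2]))
# plate silhouette corners at z .005
for nm,c in (('A',(379,176)),('B',(468,176)),('C',(465,293)),('D',(379,293))): print(nm,onz(im,np.array(c)/1.4,.005,s).round(4))
P=np.array([onz(im,np.array(c)/1.4,.005,s) for c in((379,176),(468,176),(465,293),(379,293))]);print(P.mean(0))
for a,b in((0,3),(1,2),(0,1),(3,2)): d=P[b]-P[a];print(np.linalg.norm(d),np.degrees(np.arctan2(d[1],d[0])))
```

```text
[273 156   9  31 230] [277.05652174 170.76956522]
rib top 214 [0.41812543 0.27585105 0.0347348 ] ((418.55230712890625, 275.22296142578125), (9.131324768066406, 35.030879974365234), 12.780344009399414) 0.03485833450397616
A [0.4006 0.3262 0.005 ]
B [0.4789 0.3408 0.005 ]
C [0.5013 0.234  0.005 ]
D [0.4197 0.2188 0.005 ]
[0.45012141 0.27994713 0.005     ]
0.1090954895104856 -79.94272995671251
0.10911207554475354 -78.13676992159512
0.07956578112982579 10.562009089420728
0.08300461693339056 10.56706052574412
```

View pics/w6c.png

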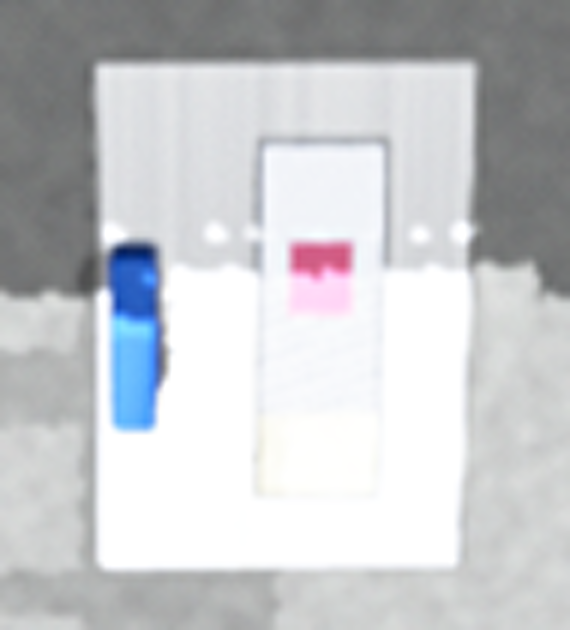

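Run:
```python
from h import *
print(status.observe()['position'],plan((.4185,.2745,.06),np.radians(11)),plan((.4185,.2745,.011),np.radians(11)))
```

```text
[0.4247096  0.26119656 0.23203935] (array([ 0.215 ,  0.0178, -0.0047]), array([-0.0081,  0.0002,  0.0004])) (array([ 0.2763,  0.0179, -0.0047]), array([-0.0081,  0.0002,  0.0004]))
```

>>> step_arm([
  [-0.1,0.03,0.01,-0.004,0,0,0],
  [-0.1,0.07,0.018,-0.005,0,0,0],
  [-0.1,0.11,0.018,-0.005,0,0,0],
  [-0.1,0.15,0.018,-0.005,0,0,0],
  [-0.1,0.19,0.018,-0.005,0,0,0],
  [-0.1,0.215,0.018,-0.005,0,0,0],
  [-0.1,0.215,0.018,-0.005,0,0,0],
  [-0.1,0.215,0.018,-0.005,0,0,0],
  [-0.1,0.215,0.018,-0.005,0,0,0],
])

```text
clock: 10.65
position: [0.4188, 0.2757, 0.0613]
ee_rot: [-0.144, 1.564, 0.145]
force: [0.1, -0.4, -0.4]
width: 0.55
```

Run:
```python
from h import *
s=status.observe();print(s['position'],s['width']*92,plan((.4185,.2745,.011),np.radians(11)))
im=cams.get_image('wrist');save('w7',im,s=1.4)
```

```text
[0.4188006  0.27567944 0.06126489] 50.6172201716604 (array([ 0.0628, -0.0014, -0.0007]), array([-0.0073,  0.0016, -0.0007]))
```

View pics/w7.png

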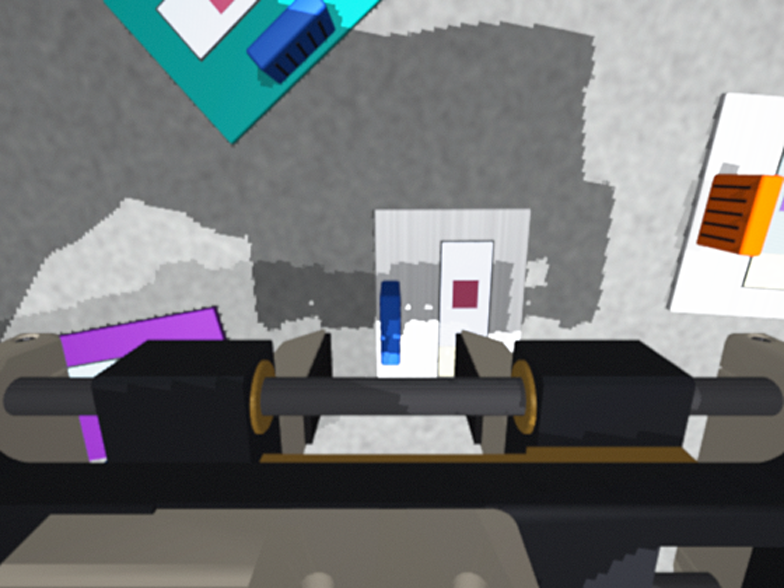

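>>> step_arm([
  [-0.1,0.02,-0.001,-0.001,0,0,0],
  [-0.1,0.04,-0.001,-0.001,0,0,0],
  [-0.1,0.055,-0.001,-0.001,0,0,0],
  [-0.1,0.062,-0.001,-0.001,0,0,0],
  [-0.1,0.062,-0.001,-0.001,0,0,0],
  [1,0.062,-0.001,-0.001,0,0,0],
  [1,0.062,-0.001,-0.001,0,0,0],
  [1,0.062,-0.001,-0.001,0,0,0],
  [1,0.062,-0.001,-0.001,0,0,0],
  [1,0.062,-0.001,-0.001,0,0,0],
  [1,0.062,-0.001,-0.001,0,0,0],
  [1,0.062,-0.001,-0.001,0,0,0],
], newtons=35)

```text
clock: 11.7
position: [0.417, 0.2751, 0.0104]
ee_rot: [-0.146, 1.566, 0.146]
force: [-0.1, 0.2, 3.6]
width: 0.103
```

>>> step_arm([
  [1,0,0,0,0,0,0],
  [1,0,0,0,0,0,0],
  [1,0,0,0,0,0,0],
  [1,0,0,0,0,0,0],
  [1,0,0,0,0,0,0],
])

```text
clock: 12.12
position: [0.417, 0.2751, 0.0104]
ee_rot: [-0.146, 1.566, 0.146]
force: [-0.9, -0.2, 5.7]
width: 0.106
```

Run:
```python
from h import *
s=status.observe();print(s['position'],s['width']*92,s['force'],s['ft_torque'],plan((.4185,.2745,.011),np.radians(11)))
```

```text
[0.41701611 0.27508136 0.01038502] 9.793399998857574 [-0.92753876 -0.2451534   5.72328758] [-0.07098121  0.20605055  0.00106913] (array([-0.0008, -0.0011,  0.0017]), array([-0.0058,  0.0002, -0.0002]))
```

>>> step_arm([
  [1,-0.01,0,0,0,0,0],
  [1,-0.03,0,0,0,0,0],
  [1,-0.06,0,0,0,0,0],
  [1,-0.1,0,0,0,0,0],
  [1,-0.14,0,0,0,0,0],
  [1,-0.18,0,0,0,0,0],
  [1,-0.21,0,0,0,0,0],
  [1,-0.21,0,0,0,0,0],
  [1,-0.21,0,0,0,0,0],
  [1,-0.21,0,0,0,0,0],
])

```text
clock: 12.95
position: [0.4161, 0.2747, 0.1776]
ee_rot: [-0.147, 1.567, 0.146]
force: [-0.1, 0.3, -1.0]
width: 0.104
```

Run:
```python
from h import *
import pickle
s=status.observe();im=cams.get_image('wrist');save('w8',im,s=1.4);np.savez('w8.npz',**im);pickle.dump(s,open('w8.pkl','wb'))
print(s['position'],s['width']*92,s['force'],s['ft_torque'])
sc=cams.get_image('scene');save('s8',sc,(230,100,430,240),4)
print(plan((.4948,-.1305,.18),np.radians(12.8)))
```

```text
[0.41614039 0.27472004 0.17758945] 9.5650616831325 [-0.09025476  0.33150173 -1.03404318] [-0.16048908  0.06843285  0.00197696]
(array([-0.003 , -0.5156,  0.0032]), array([-0.0358, -0.0021,  0.0013]))
```

View pics/w8.png

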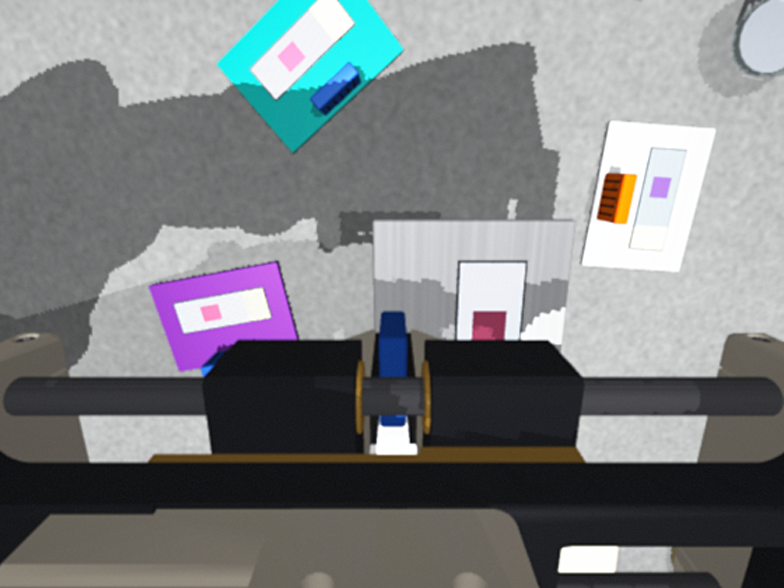

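View pics/s8.png

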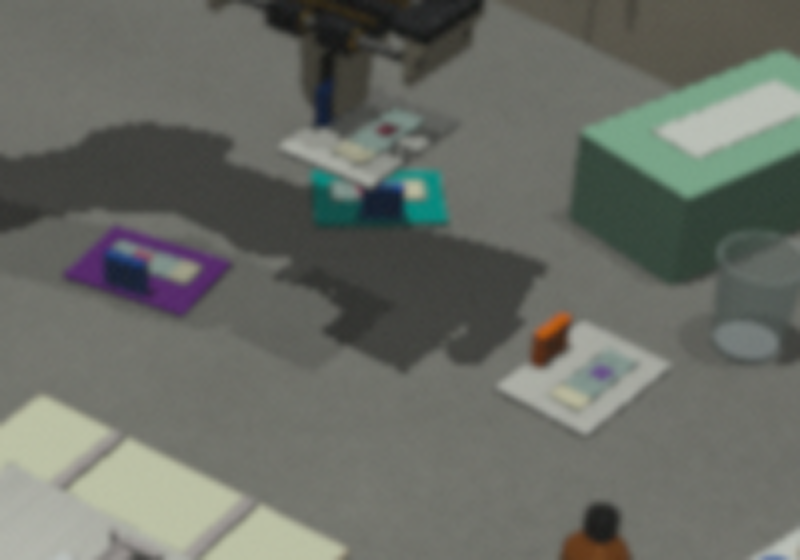

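Run:
```python
from h import *
import pickle
s=pickle.load(open('w8.pkl','rb'));im=dict(np.load('w8.npz'));C=cloud(im,s);Rt=R.from_rotvec(s['ee_rot']).as_matrix()
T=(C-s['position'])@Rt  # tool coords
m=np.zeros(C.shape[:2],bool);m[160:232,268:408]=1
m&=(T[...,0]>-.01)&(T[...,0]<.03)
Q=T[m];A=np.c_[Q[:,1],Q[:,2],np.ones(len(Q))];c=np.linalg.lstsq(A,Q[:,0],rcond=None)[0];print('plate: tool x =',c,'res',np.std(Q[:,0]-A@c),len(Q),'range',Q.min(0),Q.max(0))
e,d=campose(im,s);
for p in((374,220),(574,220)):
    w=onz(im,np.array(p)/1.4,s['position'][2]-.0054,s);print(p,((w-s['position'])@Rt).round(4))
```

```text
plate: tool x = [0.02325673 0.00694173 0.00429542] res 0.0013199450787866167 9915 range [-0.00995372  0.01076672 -0.00677519] [0.00809461 0.05288497 0.07261014]
(374, 220) [ 0.0054  0.0543 -0.0067]
(574, 220) [0.0053 0.0543 0.0713]
```

>>> step_arm([
  [1,0,-0.02,0,0,0,0],
  [1,0,-0.05,0,0,0,0],
  [1,0,-0.09,0,-0.01,0,0],
  [1,0,-0.13,0,-0.02,0,0],
  [1,0,-0.18,0.001,-0.03,0,0],
  [1,0,-0.23,0.002,-0.036,0,0],
  [1,0,-0.28,0.003,-0.036,0,0],
  [1,0,-0.33,0.003,-0.036,0,0],
  [1,0,-0.38,0.003,-0.036,0,0],
  [1,0,-0.43,0.003,-0.036,0,0],
  [1,0,-0.47,0.003,-0.036,0,0],
  [1,0,-0.5,0.003,-0.036,0,0],
])

```text
clock: 14.05
position: [0.4924, -0.1213, 0.1773]
ee_rot: [-0.174, 1.566, 0.172]
force: [0.5, 0.4, -1.6]
width: 0.109
```

>>> step_arm([
  [1,0,-0.01,0,0,0,0],
  [1,0,-0.014,0,0,0,0],
  [1,0,-0.014,0,0,0,0],
  [1,0,-0.014,0,0,0,0],
  [1,0,-0.014,0,0,0,0],
])

```text
clock: 14.47
position: [0.4955, -0.1269, 0.1778]
ee_rot: [-0.177, 1.564, 0.178]
force: [-0.5, 1.2, -1.6]
width: 0.103
```

```bash
cat > stg.py <<'E'
from h import *
import sys,pickle
YAW=np.radians(12.82);u=np.array([np.cos(YAW),np.sin(YAW),0]);v=np.array([-u[1],u[0],0])
STOP=np.array([.5705,-.237])
def sp(p): return np.array([p@u-STOP[0],p@v-STOP[1],p[2]-.062])
def w(xs,ys,zs): return u*(xs+STOP[0])+v*(ys+STOP[1])+np.array([0,0,zs+.062])
def look(n):
    s=status.observe();im=cams.get_image('wrist');save(n,im,s=1.4);np.savez(n+'.npz',**im);pickle.dump(s,open(n+'.pkl','wb'))
    Rt=R.from_rotvec(s['ee_rot']).as_matrix()
    print('stage xyz mm',(sp(s['position'])*1000).round(1),'yaw err deg',np.degrees(np.arctan2(Rt[1,2],Rt[0,2])-YAW).round(2),'tilt',(Rt[2]*57.3).round(2),'F',s['force'].round(1),'T',s['ft_torque'].round(2),'w',(s['width']*92).round(1),'t',s['clock'])
    return s,im
E
python3 - <<'E'
from stg import *
look('w9');print(plan(w(-.117,.0005,.035),YAW))
sc=cams.get_image('scene');save('s9',sc,(140,150,340,310),4)
E
```

```text
Traceback (most recent call last):
  File "stg.py", line 10, in look
    print('stage xyz mm',(sp(s['position'])*1000).round(1),'yaw err deg',np.degrees(np.arctan2(Rt[1,2],Rt[0,2])-YAW).round(2),'tilt',(Rt[2]*57.3).round(2),'F',s['force'].round(1),'T',s['ft_torque'].round(2),'w',(s['width']*92).round(1),'t',s['clock'])
                                                                                                                                                                                                                   ^^^^^^^^^^^^^^^^^^^^^
AttributeError: 'float' object has no attribute 'round'
```

View pics/w9.png

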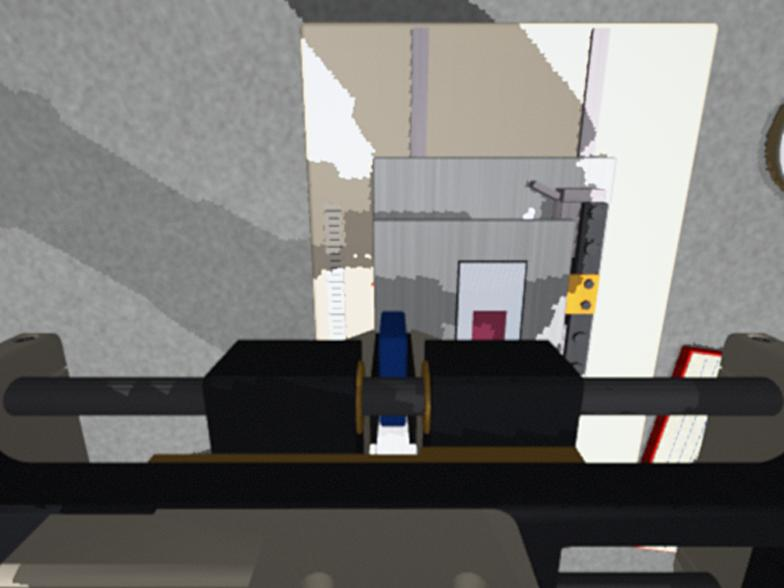

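```bash
sed -i "s/(s\['width'\]\*92).round(1)/round(float(s['width'])*92,1)/" stg.py
python3 - <<'E'
from stg import *
look('w9');print(plan(w(-.119,.0005,.035),YAW))
E
```

```text
stage xyz mm [-115.4    3.2  116. ] yaw err deg 0.13 tilt [-5.73e+01  5.00e-02 -3.00e-02] F [-0.2  0.3 -1.7] T [-0.1  -0.01 -0.05] w 9.9 t 14.5167
(array([ 0.1013, -0.0032, -0.0045]), array([ 0.0019, -0.0002, -0.0006]))
```

>>> step_arm([
  [1,0.015,-0.002,-0.003,0.002,0,0],
  [1,0.04,-0.003,-0.0045,0.002,0,0],
  [1,0.07,-0.003,-0.0045,0.002,0,0],
  [1,0.09,-0.003,-0.0045,0.002,0,0],
  [1,0.101,-0.003,-0.0045,0.002,0,0],
  [1,0.101,-0.003,-0.0045,0.002,0,0],
  [1,0.101,-0.003,-0.0045,0.002,0,0],
  [1,0.101,-0.003,-0.0045,0.002,0,0],
])

```text
clock: 15.23
position: [0.4935, -0.1317, 0.0984]
ee_rot: [-0.174, 1.562, 0.174]
force: [-0.4, -0.2, -1.2]
width: 0.108
```

Run:
```python
from stg import *
s,im=look('w10');print(plan(w(-.119,.0005,.0115),YAW))
sc=cams.get_image('scene');save('s10',sc,(140,150,340,310),4)
```

```text
stage xyz mm [-118.6   -0.9   36.4] yaw err deg -0.1 tilt [-5.73e+01 -2.00e-02  8.00e-02] F [-0.4 -0.2 -1.2] T [-0.08  0.08 -0.  ] w 9.9 t 15.2333
(array([ 0.0312,  0.0019, -0.0007]), array([-0.0018,  0.0017,  0.0005]))
```

View pics/w10.png

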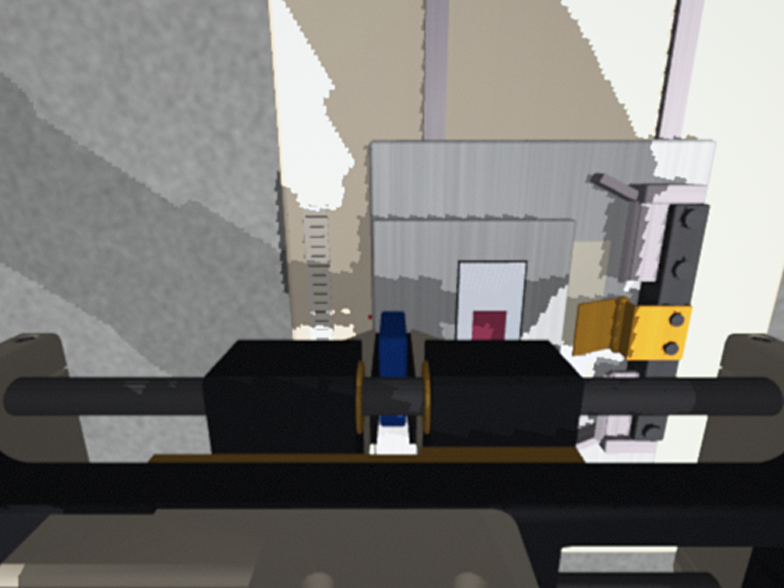

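View pics/s10.png

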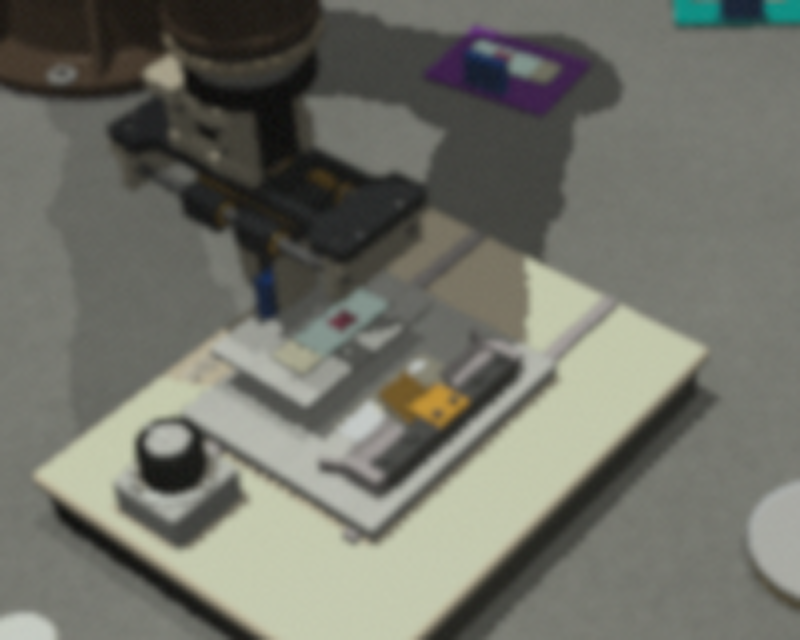

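Run:
```python
from stg import *
s=pickle.load(open('w10.pkl','rb'));im=dict(np.load('w10.npz'))
f=lambda p,z:(sp(onz(im,np.array(p)/1.4,z,s))*1000).round(1)
print('bar left end far/near',f((709,205),.0785),f((670,205),.0785),'deck corner',f((372,142),.062),f((714,142),.062))
print('plate front-left',f((574,220),.062+.0364-.0054),'clip plate L/R',f((690,306),.080),f((686,358),.080),'toe',f((574,307),.076),f((575,355),.076))
print('bar right',f((662,440),.0785))
save('w10c',im,(390,120,520,320),3)
```

```text
bar left end far/near [15.3 57.7 16.5] [-1.2 57.7 16.5] deck corner [-126.9   84.     0. ] [24.3 83.8  0. ]
plate front-left [-47.1  53.2  31. ] clip plate L/R [14.8 13.5 18. ] [ 17.8 -11.8  18. ] toe [-35.1  11.8  14. ] [-31.9 -12.1  14. ]
bar right [ 15.4 -56.9  16.5]
```

View pics/w10c.png

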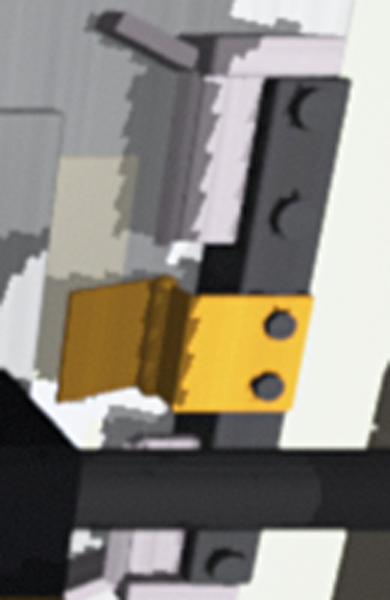

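>>> step_arm([
  [1,0.01,0.001,-0.001,-0.002,0,0],
  [1,0.02,0.002,-0.001,-0.002,0,0],
  [1,0.027,0.0023,-0.001,-0.002,0,0],
  [1,0.031,0.0023,-0.001,-0.002,0,0],
  [1,0.031,0.0023,-0.001,-0.002,0,0],
  [1,0.031,0.0023,-0.001,-0.002,0,0],
  [1,0.031,0.0023,-0.001,-0.002,0,0],
])

```text
clock: 15.92
position: [0.4914, -0.1302, 0.0723]
ee_rot: [-0.175, 1.564, 0.175]
force: [0.0, 0.6, -1.4]
width: 0.107
```

Run:
```python
from stg import *
s,im=look('w11');print(plan(w(-.119,.0009,.0105),YAW))
sc=cams.get_image('scene');save('s11',sc,(180,190,320,290),5.5)
```

```text
stage xyz mm [-120.2    1.    10.3] yaw err deg -0.02 tilt [-5.73e+01  0.00e+00 -2.00e-02] F [ 0.   0.6 -1.4] T [-0.1   0.07 -0.01] w 9.8 t 15.9167
(array([-0.0001, -0.0002,  0.0015]), array([-0.0002, -0.0003, -0.    ]))
```

View pics/s11.png

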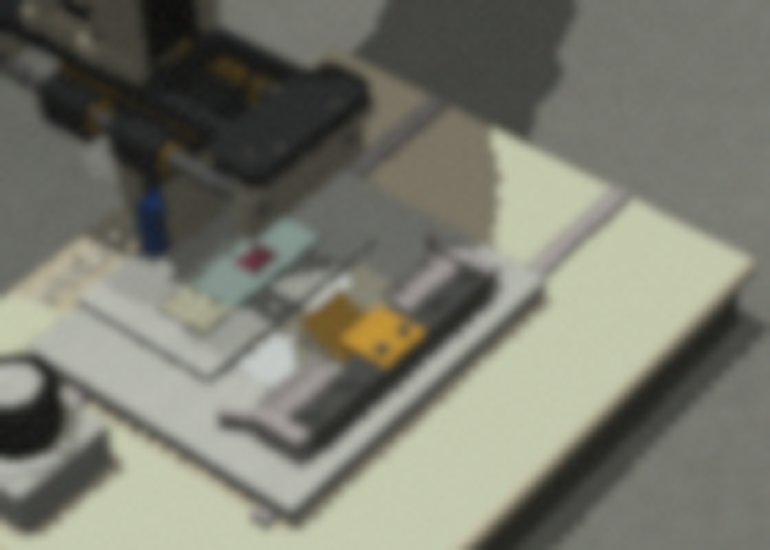

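>>> step_arm([
  [1,0.0006,0,0,0,0,0],
  [1,0.0013,0,0,0,0,0],
  [1,0.0013,0,0,0,0,0],
  [1,0.0013,0,0,0,0,0],
])

```text
clock: 16.35
position: [0.4916, -0.1301, 0.072]
ee_rot: [-0.175, 1.563, 0.176]
force: [-2.0, -0.9, 7.3]
width: 0.107
```

Run:
```python
from stg import *
s,im=look('w12')
```

```text
stage xyz mm [-120.1    1.    10. ] yaw err deg -0.01 tilt [-5.73e+01  2.00e-02  2.00e-02] F [-2.  -0.9  7.3] T [0.1  0.6  0.01] w 9.9 t 16.35
```

>>> step_arm([
  [1,-0.0007,0,0,0,0,0],
  [1,-0.0008,0,0.002,0,0,0],
  [1,-0.0008,0,0.004,0,0,0],
  [1,-0.0008,0,0.0065,0,0,0],
  [1,-0.0008,0,0.009,0,0,0],
  [1,-0.0008,0,0.0115,0,0,0],
  [1,-0.0008,0,0.014,0,0,0],
  [1,-0.0008,0,0.0165,0,0,0],
  [1,-0.0008,0,0.019,0,0,0],
  [1,-0.0008,0,0.0215,0,0,0],
  [1,-0.0008,0,0.0215,0,0,0],
])

```text
clock: 17.32
position: [0.5089, -0.1262, 0.0723]
ee_rot: [-0.176, 1.563, 0.176]
force: [0.7, 0.8, -1.0]
width: 0.11
```

Run:
```python
from stg import *
s,im=look('w13')
```

```text
stage xyz mm [-102.3    1.1   10.3] yaw err deg 0.02 tilt [-5.73e+01 -1.00e-02  2.00e-02] F [ 0.7  0.8 -1. ] T [-0.12  0.06 -0.03] w 10.1 t 17.3167
```

View pics/w13.png

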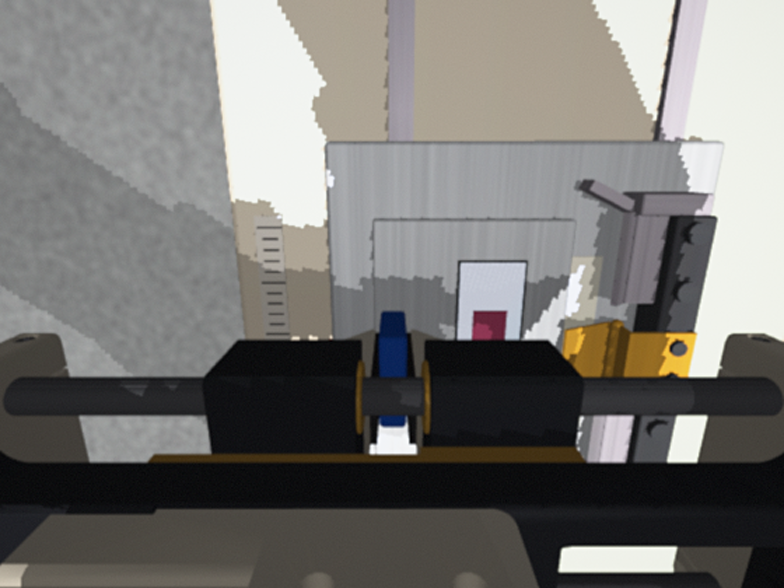

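>>> step_arm([
  [1,0,0,0.002,0,0,0],
  [1,0,0,0.004,0,0,0],
  [1,0,0,0.006,0,0,0],
  [1,0,0,0.008,0,0,0],
  [1,0,0,0.01,0,0,0],
  [1,0,0,0.012,0,0,0],
  [1,0,0,0.014,0,0,0],
  [1,0,0,0.014,0,0,0],
])

```text
clock: 18.03
position: [0.5196, -0.1237, 0.0722]
ee_rot: [-0.176, 1.563, 0.176]
force: [0.3, -0.8, -1.3]
width: 0.108
```

Run:
```python
from stg import *
s,im=look('w14')
```

```text
stage xyz mm [-91.3   1.1  10.2] yaw err deg 0.01 tilt [-5.73e+01 -0.00e+00  1.00e-02] F [ 0.3 -0.8 -1.3] T [-0.09  0.02 -0.02] w 10.0 t 18.0333
```

>>> step_arm([
  [1,0,0,0.002,0,0,0],
  [1,0,0,0.004,0,0,0],
  [1,0,0,0.006,0,0,0],
  [1,0,0,0.008,0,0,0],
  [1,0,0,0.01,0,0,0],
  [1,0,0,0.01,0,0,0],
])

```text
clock: 18.58
position: [0.5263, -0.1222, 0.0721]
ee_rot: [-0.175, 1.565, 0.176]
force: [-4.5, -0.3, 0.8]
width: 0.105
```

Run:
```python
from stg import *
s,im=look('w15');print(s['force']@u)
```

```text
stage xyz mm [-84.4   1.1  10.1] yaw err deg -0.03 tilt [-5.73e+01  3.00e-02 -8.00e-02] F [-4.5 -0.3  0.8] T [-0.23  0.86  0.02] w 9.7 t 18.5833
-4.428722385896483
```

View pics/w15.png

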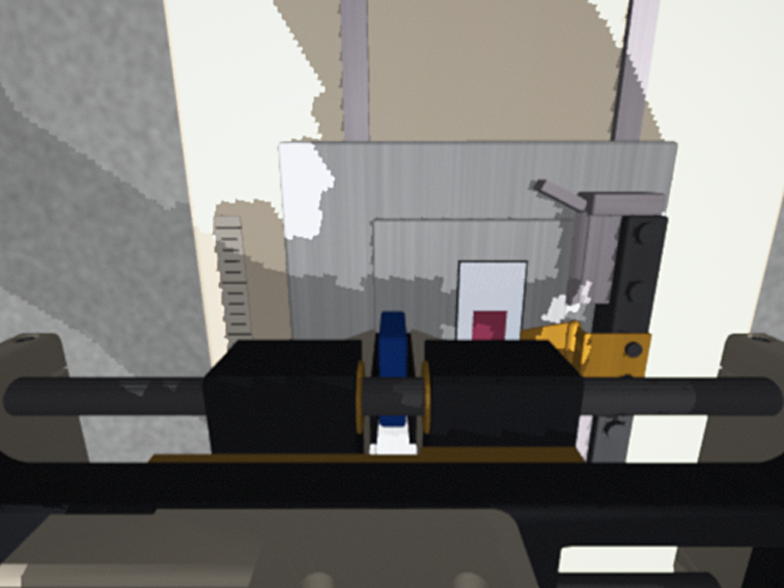

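>>> step_arm([
  [1,0,0,0.0015,0,0,0],
  [1,0,0,0.003,0,0,0],
  [1,0,0,0.0045,0,0,0],
  [1,0,0,0.006,0,0,0],
  [1,0,0,0.0075,0,0,0],
  [1,0,0,0.009,0,0,0],
  [1,0,0,0.009,0,0,0],
])

```text
clock: 19.22
position: [0.5345, -0.1202, 0.0722]
ee_rot: [-0.176, 1.563, 0.176]
force: [-0.4, 0.4, -3.4]
width: 0.108
```

Run:
```python
from stg import *
s,im=look('w16');print(s['force']@u)
```

```text
stage xyz mm [-76.    1.2  10.2] yaw err deg 0.02 tilt [-5.73e+01 -0.00e+00  2.00e-02] F [-0.4  0.4 -3.4] T [-0.12  0.36  0.03] w 10.0 t 19.2167
-0.3306110389571227
```

>>> step_arm([
  [1,0,0,0.001,0,0,0],
  [1,0,0,0.002,0,0,0],
  [1,0,0,0.003,0,0,0],
  [1,0,0,0.004,0,0,0],
  [1,0,0,0.004,0,0,0],
  [1,0,0,0.004,0,0,0],
])

```text
clock: 19.77
position: [0.5374, -0.1196, 0.0722]
ee_rot: [-0.176, 1.563, 0.176]
force: [0.5, 0.3, -3.5]
width: 0.106
```

Run:
```python
from stg import *
s=status.observe();print(sp(s['position'])*1000,s['force'],s['force']@u)
```

```text
[-73.06406344   1.096451    10.23809746] [ 0.49202238  0.34905361 -3.522083  ] 0.5572083428710499
```

>>> step_arm([
  [1,0,0,0.0006,0,0,0],
  [1,0,0,0.0012,0,0,0],
  [1,0,0,0.0012,0,0,0],
  [1,0,0,0.0012,0,0,0],
])

```text
clock: 20.1
position: [0.5382, -0.1195, 0.0722]
ee_rot: [-0.176, 1.564, 0.176]
force: [-1.5, 0.2, -3.7]
width: 0.108
```

Run:
```python
from stg import *
s=status.observe();print(sp(s['position'])*1000,s['force'],s['force']@u)
```

```text
[-72.26895027   1.0478188   10.24617421] [-1.47579856  0.17925458 -3.66529171] -1.3992351986788154
```

>>> step_arm([
  [1,0,0,0.0006,0,0,0],
  [1,0,0,0.0012,0,0,0],
  [1,0,0,0.0012,0,0,0],
  [1,0,0,0.0012,0,0,0],
])

```text
clock: 20.43
position: [0.5391, -0.1193, 0.0722]
ee_rot: [-0.176, 1.564, 0.176]
force: [-1.0, 0.1, -3.1]
width: 0.103
```

Run:
```python
from stg import *
s=status.observe();print(sp(s['position'])*1000,s['force'],s['force']@u,s['width']*92)
```

```text
[-71.27813513   1.06448236  10.24706207] [-0.95773797  0.08365755 -3.1341786 ] -0.9153007623052802 9.457217730322473
```

>>> step_arm([
  [1,0,0,0.0005,0,0,0],
  [1,0,0,0.0005,0,0,0],
  [1,0,0,0.0005,0,0,0],
])

```text
clock: 20.68
position: [0.5394, -0.1193, 0.0723]
ee_rot: [-0.176, 1.564, 0.176]
force: [-1.4, -1.2, -2.7]
width: 0.108
```

Run:
```python
from stg import *
s=status.observe();print(sp(s['position'])*1000,s['force'],s['force']@u,s['width']*92)
```

```text
[-70.98420339   1.01032075  10.25989276] [-1.42954873 -1.1973039  -2.69634109] -1.6595812940611374 9.940773429899695
```

>>> step_arm([
  [1,0,0,0.0006,0,0,0],
  [1,0,0,0.0012,0,0,0],
  [1,0,0,0.0012,0,0,0],
  [1,0,0,0.0012,0,0,0],
])

```text
clock: 21.02
position: [0.5394, -0.1193, 0.0722]
ee_rot: [-0.175, 1.565, 0.175]
force: [-5.3, -2.0, -0.6]
width: 0.105
```

Run:
```python
from stg import *
s,im=look('w17');print(s['force']@u);save('w17c',im,(240,140,500,260),3)
```

```text
stage xyz mm [-71.    1.   10.2] yaw err deg -0.03 tilt [-5.73e+01  3.00e-02 -8.00e-02] F [-5.3 -2.  -0.6] T [-0.27  1.3   0.07] w 9.7 t 21.0167
-5.577518045302708
```

View pics/w17c.png

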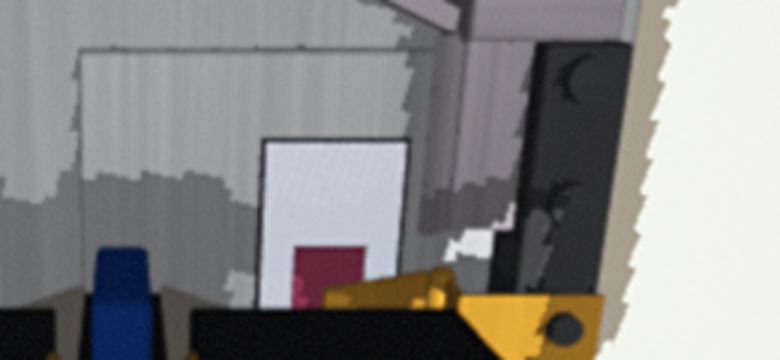

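>>> step_arm([
  [1,0,0,0.0005,0,0,0],
  [1,0,0,0.001,0,0,0],
  [1,0,0,0.0012,0,0,0],
  [1,0,0,0.0012,0,0,0],
  [1,0,0,0.0012,0,0,0],
])

```text
clock: 21.48
position: [0.5395, -0.1193, 0.0721]
ee_rot: [-0.174, 1.567, 0.175]
force: [-9.5, -1.7, 2.5]
width: 0.109
```

Run:
```python
from stg import *
s=status.observe();print(sp(s['position'])*1000,s['force'],s['force']@u,s['force']@v,s['width']*92)
```

```text
[-70.95716518   1.01957212  10.12388766] [-9.46634792 -1.65368892  2.49391407] -9.597305590601113 0.4880115989119349 10.043379024876067
```

>>> step_arm([
  [1,0,0,0.0005,0,0,0],
  [1,0,0,0.0005,0,0,0],
  [1,0,0,0.0005,0,0,0],
  [1,0,0,0.0005,0,0,0],
])

```text
clock: 21.82
position: [0.5394, -0.1193, 0.0721]
ee_rot: [-0.174, 1.567, 0.176]
force: [-9.5, -1.5, 5.1]
width: 0.107
```

Run:
```python
from stg import *
s,im=look('w18');print(s['force']@u)
sc=cams.get_image('scene');save('s18',sc,(150,170,340,300),4)
s,im=look('w19');print(s['force']@u)
t=cams.get_image('top');save('t19',t,(260,140,400,260),5.5)
```

```text
stage xyz mm [-71.    1.   10.1] yaw err deg -0.07 tilt [-57.3    0.07  -0.19] F [-9.5 -1.5  5.1] T [-0.41  2.09  0.11] w 9.8 t 21.8167
-9.62789319127398
stage xyz mm [-71.    1.   10.1] yaw err deg -0.07 tilt [-57.3    0.07  -0.19] F [-9.6 -1.7  3.2] T [-0.45  2.1   0.07] w 9.9 t 21.9167
-9.7654335663012
```

>>> step_arm([
  [1,0,0,0,0,0,0],
  [1,0,0,0,0,0,0],
  [1,0,0,0,0,0,0],
  [1,0,0,0,0,0,0],
  [1,0,0,0,0,0,0],
  [1,0,0,0,0,0,0],
])

```text
clock: 22.52
position: [0.5394, -0.1193, 0.0721]
ee_rot: [-0.174, 1.567, 0.175]
force: [-11.1, -1.9, 3.4]
width: 0.105
```

View pics/s18.png

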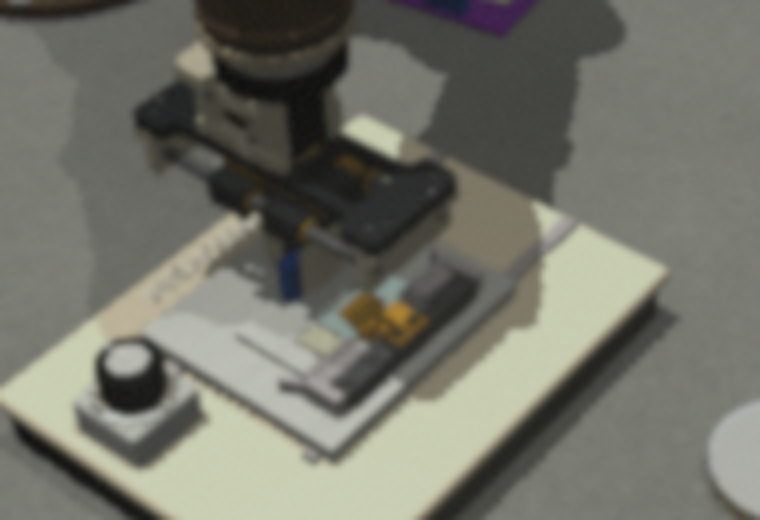

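View pics/w19.png

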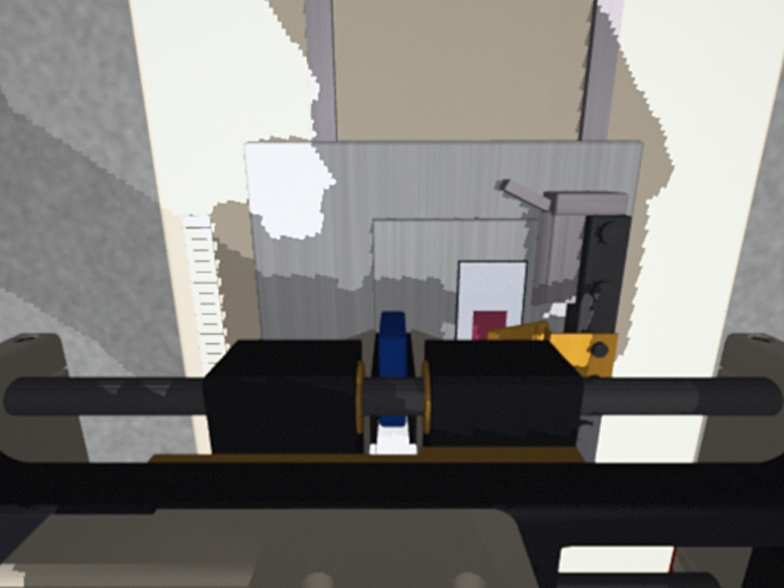

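View pics/t19.png

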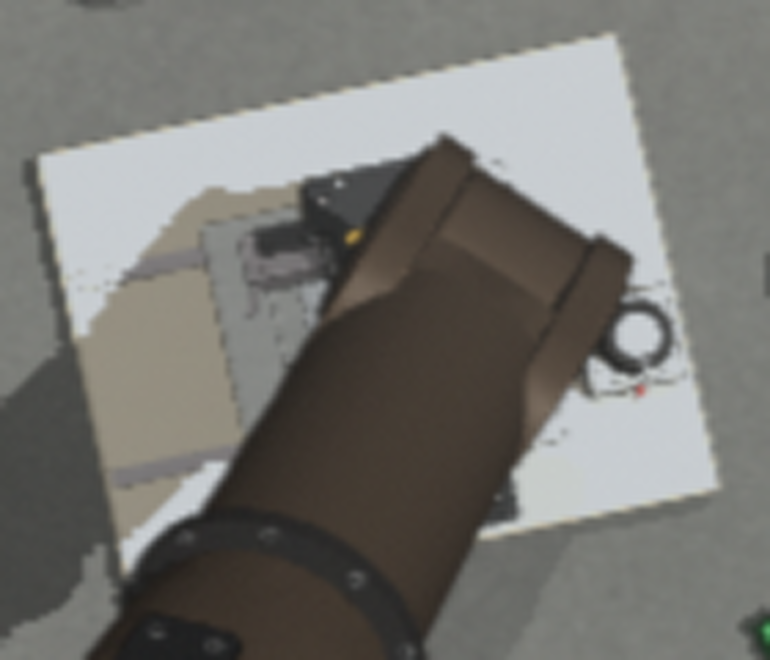

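Run:
```python
from stg import *
s=pickle.load(open('w19.pkl','rb'));im=dict(np.load('w19.npz'))
f=lambda p,z:(sp(onz(im,np.array(p)/1.4,z,s))*1000).round(1)
print('bar left end',f((630,215),.0785),'deck corner',f((246,143),.062),'plate rear-left',f((374,220),.067))
s=status.observe();print(s['force'],s['force']@u,s['dq'].round(3))
```

```text
bar left end [15.2 58.3 16.5] deck corner [-126.5   84.1    0. ] plate rear-left [-77.6  55.3   5. ]
[-11.07553045  -1.85355741   3.43180419] -11.210722955354516 [-0.    -0.    -0.     0.001  0.001 -0.    -0.   ]
```

```bash
python3 -c "
from cell import arm;print(arm.sign_off())"
```

```text
the job is handed in; nothing more can be done
None
```

The knob is at its zero stop and the blue-gripped silver carrier is home against the stop. I handed the job in with the arm still gripping and pushing, at about 22.5 s of the 64 s.

**Knob:** I turned it clockwise about 72° of tool rotation. Torque at the wrist rose clearly from about 66° on, so I stopped there and released it. The white index then pointed straight at the red zero mark, and still did in the last top view. The deck and stop bar also had not moved sideways since the knob was set, to within 1 mm.

**Carrier:** I laid it flat on the deck and slid it under the clip, which took about 4.5 N to enter and 1–2 N of drag. It came up against the stop, and the tool stayed put while the push built up.

**Final hold:** The measured push was 11.2 N, which leaves roughly 9–10 N on the stop after clip drag. The upward force on the tool was about 3.4 N, meaning it also presses lightly down on the deck. The arm was at rest.

**Disagreement:** The carrier stopped about 1 mm further in than my first stop-face estimate. In the last wrist picture its rear edge reads about 2 mm past that estimate. The deck corner in the same picture is also off by about 3 mm, so I put this down to camera calibration. Measured from the deck edge, the carrier is within about 1 mm of where it should sit when home.

I did not touch the orange carrier or anything else on the bench.

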